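# Bring the short foot of an appliance stand down to the worktop

## Robot

A 7-joint arm with a two-finger parallel gripper is mounted at the origin on the work surface. World frame = base frame: x ahead of the robot, y to its left, z up, the work surface at z = 0. Lengths are in m, angles in rad, forces in N, time in s.
With the tool pointing down it reaches from about 0.425 to 0.825 m from the base axis. Payload 3.6 kg.
Tool frame: the origin (TCP) lies midway between the tips of the shut fingers; the grasp point (between the pads) lies 19 mm behind it; z points along the fingers, y is the line along which they close (so a half turn about z gives the same grasp; the last joint's range is limited). The gripper opens to 93 mm and grips with 3 to 60 N. Pads are 15 mm wide; open, the fingers measure 128 mm over their backs; the gripper's body (75 mm by 188 mm) begins 65 mm behind the grasp point.
Start: joints at [1.228, 0.615, -0.013, 1.423, 0.008, 1.103, -0.04], TCP at [0.202, -0.618, 0.219] pointing down, gripper open.
Joint ranges: [-3.12, 3.12], [-0.3, 2.06], [-1.34, 1.32], [0.26, 2.42], [-1.36, 4.5], [0.01, 1.98], [-2.84, 2.84]. Speed limits (rad/s): [2.79, 2.79, 3.14, 3.14, 3.14, 3.14, 3.14].

## Interface

Orientations are given as a rotation vector (axis times angle).
In Python, from rig import manip, cams, job_done gives the robot as it stands. The module is installed in compiled form; this text tells all that it offers.
- The arm moves only by the tool carry_out, never from a script. Its argument "plan" is one flat list of numbers, 5 for each row, row after row: the finger opening in m, from 0 to 0.093, then the shift along the tool's x, y, z in m, then the turn about the tool's z in rad. In form: [gripper, dx, dy, dz, turn, gripper, dx, dy, dz, turn, ...]. A call has 1 to 12 rows; each row shifts and turns the commanded pose from where the row before left it, along the tool's axes as they then stand; what a row does not reach is not made up. A row lasts 1/8 s, in which the tool goes at most 62.5 mm and 10.7 degrees, less where a joint would pass 70% of its speed; a pose out of reach is approached as far as the arm can. A call is refused whole if a number of a shift passes 0.0625 or a number of a turn 0.188, either way. A call with a gripper value outside its range is refused whole. The fingers move at their own pace and stop on an object; the grip force is fixed at half the most. Time passes only in rows, so rows that do not move let the fingers close. It gives the time, the measured TCP pose, the force, the opening and the grip force at its end, in the units of the state.
- manip.read_state(): the state, without advancing time (a new reading comes with each control period).
- cams.grab_frame(name): name is "side" or "top" or "wrist"; returns a dict with "frame" (384x512x3 uint8, red, green, blue), "z_map" (384x512 float32, m along the optical axis (not along the pixel's ray), 0 where there is no reading), "fovy" (degrees; the focal length in pixels is half the picture's height over the tangent of half this angle, whatever the lens; pixels are square), "cx", "cy" (the principal point, pixels), "eye" and "orientation" of the camera in the world. Camera axes: x right, y up, looking along -z (the intrinsics and any distortion apply to the point x, -y, -z); pixel columns grow to the right and rows downward; lengths in m; the calibration is good to about 2 mm. A picture is of the moment at which its call begins.
- job_done(): hands the job in; it is judged then, once.
The state is a dict: "t": time; "qpos": joint angles; "qd": joint speeds; "tau": joint torques, N m; "position": TCP position; "eef_rot": TCP orientation; "contact_force": force on the tool from outside, world axes, zero at the start; "torque": the same for the moment, N m; "width": finger opening in m; "grasp_force": force on a finger pad.
Only numpy, scipy, OpenCV 4.12 (cv2) and the standard library are available. Lean on these libraries where they do the work, as an engineer would, in place of code of your own. Each camera call takes 0.05 s, during which the arm holds its last target. There are 200 camera calls.

## Task

One foot of the white appliance stand on the worktop is too short and has been propped with a wooden wedge: take the wedge away and lay it flat on the worktop well clear of the stand. Loosen that foot's lock ring, then screw the foot down until its rubber sole just bears on the worktop without jacking the stand up, and finally turn the lock ring back tight. Leave the other things on the worktop alone.

Things in the scene. Friction and masses are not known exactly. Their poses are not given: they have to be found in the camera images.
- stand: white appliance stand, fixed: rectangle of 25 mm square tube, underside 190 mm, top 215 mm high, on four jack feet 360 mm apart along its x, 270 mm along its y. Origin: on the worktop below the axis of the short foot, the leftmost corner seen from the robot; z up. From there the tubes run along the stand's +x (away and to the right) and -y (nearer and to the right); its +y and -x sides are open
- sleeve (a point): lower end of the white round sleeve (36 mm diameter) under the short foot's corner, on the screw axis, 160 mm high; axes as the stand's. The sleeve reaches up to the tube; below it an 18 mm threaded spindle goes down through the lock ring to the foot. As all this stands straight above the foot, the foot is gripped with the tool leaning about 45 degrees, gripper body outside the corner
- foot_sole (a point): centre of the underside of the short foot's rubber sole, on the screw axis; 5.2 to 7.2 mm above the worktop at the start, 0 when it touches. Sole: 51 mm diameter, 8 mm high. Above it a ribbed black hand grip, 54 mm diameter, from 8 to 40 mm above this point, then a cone up to 51 mm, then bare spindle
- foot (a joint): turning angle of the short foot (rad); grows clockwise seen from above, which screws it down 10 mm a turn (1.59 mm per rad). Sole height = 7.2 mm - 1.59 mm x value: it touches at 4.52; beyond that the rubber is squashed at 8 N per mm (13 N per rad) and the foot turns harder. Light friction (0.1 N m), stays where it is left
- sole: the rubber sole of the short foot (origin as foot_sole)
- ring (a joint): turning angle of the short foot's lock ring (rad): 0 is tight against the sleeve (hard stop); grows clockwise seen from above, which loosens it (up to 2.4). Light friction (0.1 N m), stays where it is left, sinks 1.6 mm per rad. It does not turn with the foot
- ring_mid (a point): centre of the short foot's dark steel lock ring, on the screw axis, 152 mm high when tight. Ring 56 mm diameter, 14 mm high, with two opposite straight lugs, 12 mm wide and high, reaching 45 mm from the axis along this point's +x and -x. When tight, +x points 165 degrees counterclockwise from the stand's +x; loosening swings it clockwise. Closed fingers can push the lugs round
- wedge: pale wooden wedge, 140 mm long, 42 mm wide, 90 g, lying flat with its thin end under the short foot. Origin: centre of its flat underside; +x points to the thin end (3 mm high), -x to the thick end (22 mm high); z up
- table: the dark grey worktop, top at height 0
- softener: bystander: white bottle, 76 mm in diameter, 210 mm high, origin under its centre
- starch_can: bystander: can, 56 mm in diameter, 170 mm high, inside the stand's frame, origin under its centre
- cactus: bystander: cactus in a terracotta pot, 76 mm in diameter, 124 mm high, inside the stand's frame, origin under its centre
- powder_jar: bystander: white jar with a wooden lid, 88 mm in diameter, 120 mm high, origin under its centre
- level: bystander: aluminium spirit level on edge, 200 x 24 x 48 mm high, to the right of the stand, origin under its centre, long along its x
- spanner: bystander: spanner 180 mm long lying inside the stand's frame
- timer: bystander: small black timer, 30 x 100 x 70 mm high, origin under its centre

How it is judged:
On the way, in this order (a step that is already met when the one before it is completed fails the run):
1. the lock ring is loosened by at least 0.3 rad, before the foot is turned (value of joint ring above 0.3 rad and distance of foot_sole from where it was at the start of the episode below 0.002 m), for 0.1 s.
2. the foot is screwed down until its sole bears on the worktop, with the wedge gone and the lock ring still loose (contact force between sole and table above 0.5 N and horizontal distance between wedge and stand above 0.14 m and value of joint ring above 0.2 rad), for 0.3 s.
At the end, for the whole second after the job is handed in: the sole presses on the worktop with 0.5 to 24 N (rubber squashed by less than 3 mm), the lock ring is within 0.12 rad of tight, and the wedge lies at rest, flat on its underside on the worktop, its centre more than 140 mm from the foot's axis (contact force between sole and table between 0.5 and 24 N and value of joint ring below 0.12 rad and horizontal distance between wedge and stand above 0.14 m and height (world z) of wedge below 0.006 m and angle between wedge's own z axis and vertical below 0.1 rad and linear speed of wedge below 0.02 m/s); the robot touches nothing.
It fails at once if the stand is jacked up: more than 30 N under the foot (contact force between sole and table above 30 N).
It fails at once if a bystander is shifted by more than 30 mm or knocked over (distance of any of softener, starch_can, cactus, powder_jar, level, spanner, timer from where it was at the start of the episode above 0.03 m or angle between any of softener, starch_can, cactus, powder_jar, level, timer's own z axis and vertical above 0.5 rad).
It also fails if it takes over 72 s, if anything falls off the work surface, if the arm or the gripper's body presses on something with over 40 N, if the wrist force passes 120 N, or if a joint passes its speed limit or range.

## Working session

There is one attempt and no reset: what is moved stays moved. The work goes in short steps, Python scripts to look and compute and a tool call to move; the robot and the scene stay as the last step left them, time stands still between calls to the robot, and variables do not carry over. Pictures are saved under pics/ and viewed, at most 10 in all, crops included, and the job is handed in when it is done.

Besides the shell and the picture viewer there is one more tool, called in YAML: its name, and indented under it one key for each argument. carry_out: Moves the arm, as the interface text tells. Its arguments: {"type":"object","properties":{"plan":{"type":"array"}},"required":["plan"]}

```bash
mkdir -p pics; cat > h.py <<'E'
from rig import manip,cams,job_done
import numpy as np,cv2
from scipy.spatial.transform import Rotation as R
def grab(n):
    d=cams.grab_frame(n); return d
def cam(d):
    f=d["frame"].shape[0]/2/np.tan(np.radians(d["fovy"])/2)
    o=np.array(d["orientation"],float)
    Rm=o if o.shape==(3,3) else (R.from_rotvec(o).as_matrix() if o.size==3 else None)
    return f,Rm,np.array(d["eye"])
def pts(d):
    f,Rm,e=cam(d); z=d["z_map"]; v,u=np.mgrid[:z.shape[0],:z.shape[1]]
    p=np.stack([(u-d["cx"])/f*z,-(v-d["cy"])/f*z,-z],-1)
    return p@Rm.T+e
def ray(d,u,v,h):
    f,Rm,e=cam(d); r=Rm@np.array([(u-d["cx"])/f,-(v-d["cy"])/f,-1]); return e+r*(h-e[2])/r[2]
def proj(d,p):
    f,Rm,e=cam(d); q=Rm.T@(np.array(p)-e); return d["cx"]+f*q[0]/-q[2], d["cy"]-f*q[1]/-q[2]
E
python3 - <<'E'
from h import *
a=[]
for n in("side","top","wrist"):
    d=grab(n); np.save(f"{n}.npy",d,allow_pickle=True)
    print(n,{k:v for k,v in d.items() if k not in("frame","z_map")},(d["z_map"]>0).mean())
    cv2.imwrite(f"pics/{n}0.png",cv2.resize(d["frame"][:,:,::-1],(800,600)))
print(manip.read_state())
E
```

```text
side {'fovy': 57.35620651099751, 'cx': 252.5181938536017, 'cy': 193.9855572556665, 'eye': array([0.69113299, 0.20886838, 0.9391498 ]), 'orientation': array([0.13063937, 0.42496956, 2.49136349])} 0.9959920247395834
top {'fovy': 52.52229269585426, 'cx': 248.87294610562043, 'cy': 189.71800819523904, 'eye': array([ 0.37069144, -0.02576774,  1.15932519]), 'orientation': array([ 0.12497839, -0.11749842, -1.56478806])} 0.9960683186848959
wrist {'fovy': 59.92089266788515, 'cx': 255.61555466924986, 'cy': 188.5811516871653, 'eye': array([ 0.27380577, -0.59504283,  0.38411601]), 'orientation': array([-0.23763859,  0.17539326, -1.24537135])} 0.996063232421875
{'t': 0.15, 'qpos': array([ 1.22850134,  0.615688  , -0.01260316,  1.42450717,  0.00811415,
        1.10340539, -0.04041265]), 'qd': array([-5.81349359e-04, -3.12937357e-03, -4.41447800e-04, -3.19884814e-03,
        6.72540796e-04, -9.52158187e-04,  2.89774726e-05]), 'tau': array([ 1.57337681e-04, -4.59349680e+01,  2.09497106e-01, -1.65943605e+01,
       -6.09934330e-02,  1.81611307e-02,  1.66564596e-04]), 'position': array([ 0.20168942, -0.61728691,  0.21776106]), 'eef_rot': array([-3.10059698e+00, -4.93760239e-01,  5.41073308e-04]), 'contact_force': array([-0.34591059,  0.6645748 , -0.80829511]), 'torque': array([-0.00725977, -0.01294433,  0.05110187]), 'grasp_force': 0.0, 'width': 0.0929419572697289}
```

View pics/side0.png

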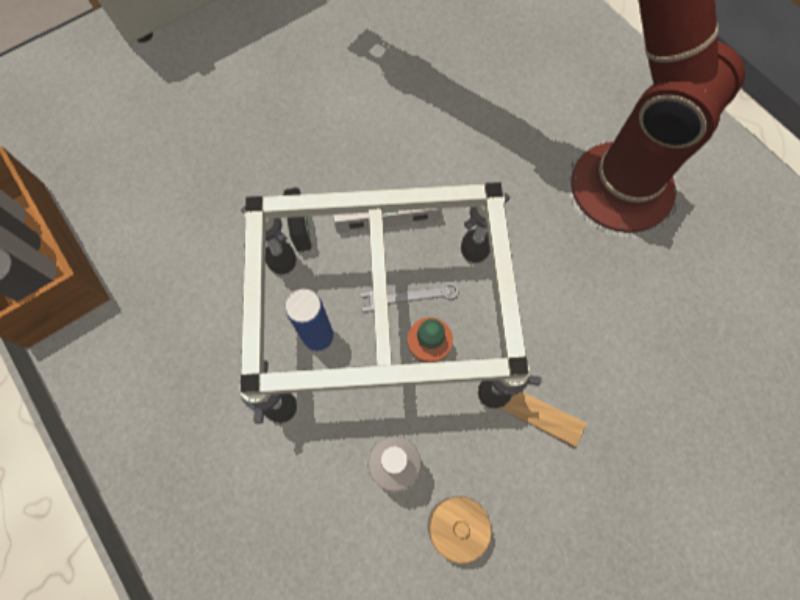

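View pics/top0.png

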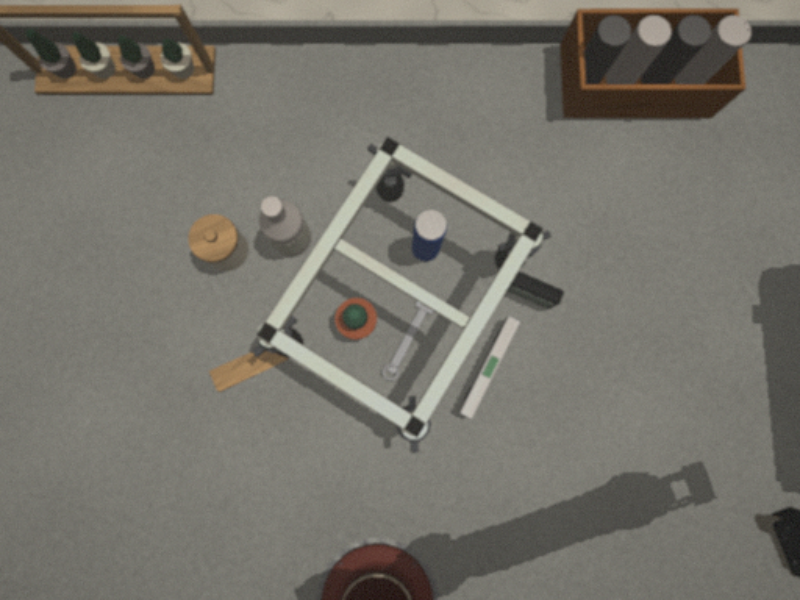

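Both views show the stand: in the top view (800 px scale) its black corner caps are at about (389,146), (533,231), (415,426) and (268,332). The last is the short foot, with the wedge at (245,368). In the side view the short corner is at (515,367) and the wedge at (545,418).

```bash
python3 - <<'E'
from h import *
T=np.load("top.npy",allow_pickle=True).item();S=np.load("side.npy",allow_pickle=True).item()
def cap(d,u,v):
    g=cv2.cvtColor(d["frame"],cv2.COLOR_RGB2GRAY); P=pts(d)
    u,v=u*.64,v*.64
    m=np.zeros_like(g); vv,uu=np.mgrid[:384,:512]
    m=((g<60)&(abs(P[...,2]-.215)<.012)&(np.hypot(uu-u,vv-v)<12))
    return m.sum(),ray(d,uu[m].mean(),vv[m].mean(),.215).round(4)[:2],P[m].mean(0).round(4)
C={}
for n,d,l in(("T",T,[(268,332),(389,146),(533,231),(415,426)]),("S",S,[(517,366),(250,382),(254,204),(494,190)])):
    C[n]=[]
    for u,v in l:
        r=cap(d,u,v);print(n,*r);C[n].append(r[1])
    c=np.array(C[n]); print([np.linalg.norm(c[i]-c[i-1]).round(4) for i in range(4)])
    e=c[1]-c[0]; print("yaw x",np.degrees(np.arctan2(*e[::-1])), "yaw from -y", np.degrees(np.arctan2(*(c[3]-c[0])[::-1]))+90)
for n,d,u,v in(("T",T,240,370),("S",S,550,422)):
    hsv=cv2.cvtColor(d["frame"],cv2.COLOR_RGB2HSV);P=pts(d)
    vv,uu=np.mgrid[:384,:512]
    m=(hsv[...,0]>8)&(hsv[...,0]<25)&(hsv[...,1]>70)&(np.hypot(uu-u*.64,vv-v*.64)<50)&(P[...,2]<.04)
    k,lab,st,ce=cv2.connectedComponentsWithStats(m.astype(np.uint8)); i=1+np.argmax(st[1:,4]); m=lab==i
    print(n,st[i],"z range",np.percentile(P[m][:,2],[1,50,99]))
    box=cv2.minAreaRect(P[m][:,:2].astype(np.float32)*1000);print(box,cv2.boxPoints(box))
# bystanders nearby (labels seen)
P=pts(T)
for nm,u,v in(("soft top",271,207),("jar",213,237),("cactus",355,316)):
    print(nm,P[int(v*.64),int(u*.64)].round(3))
d=T;im=np.vstack([np.hstack([cv2.resize(T["frame"][190:265,125:225],(800,600))[:300*2:2,::2],cv2.resize(S["frame"][220:295,290:390],(800,600))[::2,::2]])])
cv2.imwrite("pics/z.png",im[...,::-1])
E
```

```text
T 61 [0.4613 0.1694] [0.4611 0.169  0.217 ]
T 55 [ 0.7673 -0.02  ] [ 0.7667 -0.02    0.2165]
T 58 [ 0.6247 -0.2499] [ 0.6241 -0.2494  0.2172]
T 63 [ 0.3185 -0.0597] [ 0.3186 -0.0596  0.2174]
[np.float64(0.27), np.float64(0.3599), np.float64(0.2705), np.float64(0.3605)]
yaw x -31.755612319949762 yaw from -y -31.93564203140255
S 97 [0.4629 0.1691] [0.4639 0.1693 0.2181]
S 97 [ 0.7688 -0.0205] [ 0.7684 -0.0194  0.2186]
S 70 [ 0.6263 -0.2513] [ 0.6266 -0.2493  0.2182]
S 70 [ 0.3202 -0.0609] [ 0.3219 -0.0597  0.2184]
[np.float64(0.2707), np.float64(0.3599), np.float64(0.2712), np.float64(0.3605)]
yaw x -31.791065051250538 yaw from -y -31.816903548067813
T [134 225  50  26 607] z range [-0.00138472  0.01243373  0.02331148]
((418.4036560058594, 246.01934814453125), (42.01322937011719, 139.70257568359375), 25.175321578979492) [[369.67844 300.29947]
 [429.10648 173.86722]
 [467.12888 191.73923]
 [407.70084 318.17148]]
S [320 251  55  35 854] z range [9.00603258e-05 1.33648855e-02 2.39397646e-02]
((418.37188720703125, 249.08255004882812), (43.070674896240234, 139.39248657226562), 25.721656799316406) [[368.7223  302.5265 ]
 [429.21857 176.94597]
 [468.02148 195.63861]
 [407.5252  321.21912]]
soft top [0.666 0.172 0.208]
jar [0.64  0.29  0.119]
cactus [0.498 0.038 0.126]
```

View pics/z.png

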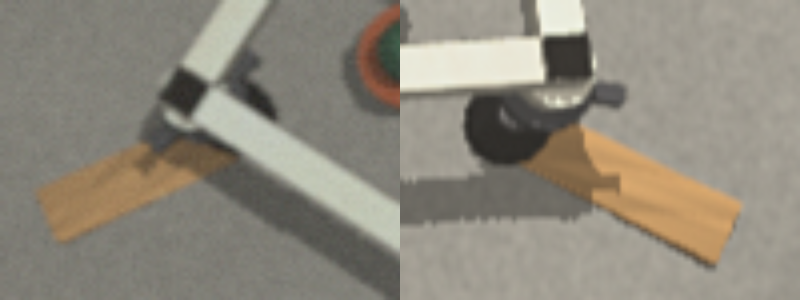

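Short-foot axis is at (0.462, 0.169), stand yaw −31.8°. The wedge centre is at (0.418, 0.248) with its thick end pointing along (−0.43, 0.90). All checked sizes agree: 270 and 360 mm for the stand, 42×140 mm for the wedge.

A row can't tilt the tool directly. I'll check in free space what the arm does when a pose is out of reach.

carry_out:
  plan: [0.093,0,0.06,0,0,0.093,0,0.06,0,0,0.093,0,0.06,0,0,0.093,0,0.06,0,0,0.093,0,0.06,0,0,0.093,0,0.06,0,0]

```text
t: 0.9
position: [0.2577, -0.8401, 0.2005]
eef_rot: [3.107, 0.405, 0.071]
contact_force: [-0.9, -0.1, -0.3]
width: 0.0929
grasp_force: 0.0
```

carry_out:
  plan: [0.093,0,0.06,0,0,0.093,0,0.06,0,0,0.093,0,0.06,0,0,0.093,0,0.06,0,0,0.093,0,0.06,0,0,0.093,0,0.06,0,0]

```text
t: 1.65
position: [0.2633, -0.9218, 0.166]
eef_rot: [2.911, 0.338, 0.149]
contact_force: [-0.1, 0.3, -1.3]
width: 0.0929
grasp_force: 0.0
```

```bash
cat >> h.py <<'E'
def st():
    s=manip.read_state(); M=R.from_rotvec(s["eef_rot"]).as_matrix()
    z=M[:,2]; print("t",round(s["t"],2),"pos",s["position"].round(4),"q",s["qpos"].round(3),"w",round(s["width"],4),"F",s["contact_force"].round(1),"gf",round(s["grasp_force"],1))
    print("x",M[:,0].round(3),"y",M[:,1].round(3),"z",z.round(3),"lean",np.degrees(np.arccos(-z[2])).round(1),"lean bearing",np.degrees(np.arctan2(z[1],z[0])).round(1))
    return s,M
E
python3 -c "
from h import *
st()"
```

```text
t 1.65 pos [ 0.2633 -0.9218  0.166 ] q [ 1.194  1.309  1.318  0.263 -1.36   1.551  0.105] w 0.0929 F [-0.1  0.3 -1.3] gf 0.0
x [0.969 0.237 0.076] y [ 0.216 -0.952  0.216] z [ 0.124 -0.193 -0.973] lean 13.2 lean bearing -57.3
```

carry_out:
  plan: [0.093,0,-0.05,0,0,0.093,0,-0.05,0,0,0.093,0,-0.05,0,0]

```text
t: 2.02
position: [0.2395, -0.8159, 0.1445]
eef_rot: [2.901, 0.335, 0.153]
contact_force: [0.2, -0.7, 0.7]
width: 0.093
grasp_force: 0.0
```

```bash
python3 -c "
from h import *
st()"
```

```text
t 2.02 pos [ 0.2395 -0.8159  0.1445] q [ 0.874  1.186  1.294  1.075 -1.291  1.374  0.566] w 0.093 F [ 0.2 -0.7  0.7] gf 0.0
x [0.969 0.236 0.078] y [ 0.213 -0.951  0.225] z [ 0.128 -0.202 -0.971] lean 13.8 lean bearing -57.7
```

Lean picked up at the edge of reach is kept, so I can build the 45° lean by pushing outward along the right bearing.

carry_out:
  plan: [0.093,0.004,0.06,0.008,0,0.093,0.004,0.06,0.008,0,0.093,0.004,0.06,0.008,0,0.093,0.004,0.06,0.012,0,0.093,0.004,0.06,0.012,0,0.093,0.004,0.06,0.012,0,0.093,0.004,0.06,0.016,0,0.093,0.004,0.06,0.016,0]

```text
t: 3.02
position: [0.3009, -0.9983, 0.1449]
eef_rot: [2.67, 0.295, 0.195]
contact_force: [-0.1, 0.8, -0.6]
width: 0.0927
grasp_force: 0.0
```

```bash
python3 -c "
from h import *
st()"
```

```text
t 3.02 pos [ 0.3009 -0.9983  0.1449] q [ 1.178  1.358  1.273  0.263 -1.361  1.249  0.094] w 0.0927 F [-0.1  0.8 -0.6] gf 0.0
x [0.967 0.238 0.089] y [ 0.175 -0.879  0.444] z [ 0.184 -0.414 -0.891] lean 27.0 lean bearing -66.1
```

carry_out:
  plan: [0.093,0,0.056,0.022,0,0.093,0,0.056,0.022,0,0.093,0,0.056,0.026,0,0.093,0,0.056,0.026,0,0.093,0,0.054,0.03,0,0.093,0,0.054,0.03,0,0.093,0,0.052,0.032,0,0.093,0,0.052,0.032,0]

```text
t: 4.03
position: [0.3079, -1.0855, 0.1477]
eef_rot: [2.374, 0.248, 0.234]
contact_force: [-1.0, -0.8, -0.2]
width: 0.0929
grasp_force: 0.0
```

```bash
python3 -c "
from h import *
st()"
```

```text
t 4.03 pos [ 0.3079 -1.0855  0.1477] q [ 1.195  1.407  1.193  0.263 -1.361  0.888  0.141] w 0.0929 F [-1.  -0.8 -0.2] gf 0.0
x [0.965 0.243 0.098] y [ 0.111 -0.718  0.687] z [ 0.238 -0.652 -0.72 ] lean 43.9 lean bearing -70.0
```

Lean is now 44° at bearing −70°, as needed. I'll fit a simple arm model from the readings to check the foot and wedge poses are reachable with this lean.

```bash
cat > kin.py <<'E'
from h import *
from scipy.optimize import least_squares
Rz=lambda a:R.from_euler('z',a).as_matrix(); Ry=lambda a:R.from_euler('y',a).as_matrix()
def fk(p,q):
    h,L1,L2,L3,b,o1,o2,b7=p
    M=Rz(b+q[0])@Ry(q[1]); P=np.array([0,0,h])
    M=M@Rz(q[2]); P=P+M@[o1,0,L1]; M=M@Ry(q[3]); M=M@Rz(q[4]); P=P+M@[o2,0,L2]
    M=M@Ry(q[5])@Rz(q[6]+b7); P=P+M@[0,0,L3]; return P,M
D=[([1.22850134,.615688,-.01260316,1.42450717,.00811415,1.10340539,-.04041265],[.20168942,-.61728691,.21776106],[-3.10059698,-.493760239,.000541]),
([1.194,1.309,1.318,.263,-1.36,1.551,.105],[.2633,-.9218,.166],[2.911,.338,.149]),
([.874,1.186,1.294,1.075,-1.291,1.374,.566],[.2395,-.8159,.1445],[2.901,.335,.153]),
([1.178,1.358,1.273,.263,-1.361,1.249,.094],[.3009,-.9983,.1449],[2.67,.295,.195]),
([1.195,1.407,1.193,.263,-1.361,.888,.141],[.3079,-1.0855,.1477],[2.374,.248,.234])]
def res(p):
    o=[]
    for q,x,r in D:
        P,M=fk(p,q); o+=list(P-x)+list(.3*(M-R.from_rotvec(r).as_matrix()).ravel())
    return o
best=min((least_squares(res,[.35,.4,.4,.2,b,0,0,c]) for b in(-2.5,0,2) for c in(0,1.57,3.14,-1.57)),key=lambda s:s.cost)
p=best.x
lo=np.array([-3.12,-.3,-1.34,.26,-1.36,.01,-2.84]);hi=np.array([3.12,2.06,1.32,2.42,4.5,1.98,2.84])
def ik(x,M,q0):
    f=lambda q:np.r_[fk(p,q)[0]-x,.3*(fk(p,q)[1]-M).ravel(),.003*(q-q0)]
    s=least_squares(f,np.clip(q0,lo+.01,hi-.01),bounds=(lo,hi)); P,N=fk(p,s.x)
    return s.x,np.linalg.norm(P-x),np.degrees(R.from_matrix(N.T@M).magnitude())
if __name__=="__main__":
    print("fit",p.round(4),"max res",np.abs(best.fun).max())
    M0=R.from_rotvec(manip.read_state()["eef_rot"]).as_matrix()
    for nm,x in(("wedge",[.40,.28,.02]),("wedge out",[.34,.42,.03]),("foot",[.462,.169,.03]),("foot hi",[.43,.26,.13]),("ring",[.44,.2,.15])):
      for tn in(1.57,-1.57,0):
        M=M0@Rz(tn); rng=np.random.default_rng(0)
        rr=[ik(np.array(x),M,rng.uniform(lo,hi)) for _ in range(25)]
        b=min(rr,key=lambda r:r[1]*100+r[2]); print(nm,tn,b[0].round(2),b[1].round(4),b[2].round(1))
E
python3 kin.py
```

```text
fit [ 0.0851  0.5574  0.4222  0.2703  3.8093 -0.1177 -0.0949  1.7669] max res 0.046642460717551716
wedge 1.57 [-2.3   1.24 -1.31  1.92  0.53  0.87  2.84] 0.0 0.0
wedge -1.57 [ 3.12  0.84  0.3   1.86 -0.94  1.2   1.19] 0.0 0.0
wedge 0 [-2.69  0.8  -0.48  1.92 -0.49  0.85  2.28] 0.0 0.0
wedge out 1.57 [-2.76  0.88  0.01  1.67 -0.6   1.22 -2.09] 0.0 0.0
wedge out -1.57 [-2.69  0.87 -0.11  1.68 -0.53  1.18  0.98] 0.0001 0.0
wedge out 0 [-2.56  0.88 -0.34  1.69 -0.38  1.1   2.39] 0.0 0.0
foot 1.57 [ 3.06  0.73 -0.04  1.95 -0.96  0.93 -2.21] 0.0 0.0
foot -1.57 [ 2.69  0.91  0.67  1.9  -1.23  1.39  1.23] 0.0 0.0
foot 0 [-2.87  0.75 -0.58  2.   -0.62  0.69  2.16] 0.0001 0.0
foot hi 1.57 [ 3.12  0.66  0.19  1.78 -0.83  1.27 -2.23] 0.0 0.0
foot hi -1.57 [ 3.12  0.66  0.19  1.78 -0.83  1.27  0.91] 0.0 0.0
foot hi 0 [-2.74  0.66 -0.51  1.82 -0.51  1.02  2.12] 0.0 0.0
ring 1.57 [ 3.11  0.57  0.04  1.85 -0.82  1.17 -2.37] 0.0 0.0
ring -1.57 [ 2.74  0.73  0.73  1.82 -1.04  1.52  1.07] 0.0 0.0
ring 0 [-2.78  0.59 -0.58  1.89 -0.55  0.96  2.05] 0.0 0.0
```

```bash
python3 - <<'E'
import re,itertools
s=open("kin.py").read()
s=s.replace("def fk(p,q):","SG=[1]*7\ndef fk(p,q):\n    q=np.array(q)*SG").replace("best=min((","def fit(): return min((").replace("p=best.x","import itertools\nc=[]\nfor a in itertools.product([1,-1],repeat=4):\n    SG=[a[0],1,a[1],1,a[2],1,a[3]]; f=fit(); c.append((f.cost,SG,f))\nc.sort(key=lambda t:t[0]); SG=c[0][1]; best=c[0][2]; p=best.x")
s=s.replace('print("fit"','print([(t[0].round(6),t[1]) for t in c[:3]]); print("fit"')
open("kin.py","w").write(s)
E
time python3 kin.py
```

```text
[(np.float64(9.1e-05), [-1, 1, -1, 1, -1, 1, -1]), (np.float64(0.007035), [1, 1, 1, 1, 1, 1, 1]), (np.float64(0.073292), [-1, 1, -1, 1, -1, 1, 1])]
fit [ 0.2556  0.5453  0.3806  0.3164 -0.02   -0.008  -0.0041  1.5525] max res 0.008340719642686317
wedge 1.57 [-1.31  0.98  0.51  1.81  0.29  0.87  2.2 ] 0.0 0.0
wedge -1.57 [-1.28  0.97  0.46  1.81  0.33  0.88 -0.98] 0.0 0.0
wedge 0 [-1.52  1.14  0.91  1.81 -0.18  0.85 -2.05] 0.0 0.0
wedge out 1.57 [-1.59  1.13  0.78  1.52 -0.1   1.17  2.42] 0.0 0.0
wedge out -1.57 [-0.82  1.11 -0.71  1.51  0.94  1.62 -1.67] 0.0 0.0
wedge out 0 [-1.63  1.17  0.88  1.52 -0.19  1.18 -2.21] 0.0 0.0
foot 1.57 [-1.15  0.95  0.57  1.94  0.42  0.68  2.27] 0.0 0.0
foot -1.57 [-1.11  0.93  0.52  1.94  0.48  0.7  -0.94] 0.0 0.0
foot 0 [-1.34  1.1   0.93  1.94 -0.12  0.63 -1.92] 0.0 0.0
foot hi 1.57 [-1.29  0.81  0.59  1.78  0.33  1.01  2.34] 0.0 0.0
foot hi -1.57 [-1.27  0.8   0.55  1.78  0.36  1.02 -0.83] 0.0 0.0
foot hi 0 [-1.5   0.98  1.02  1.78 -0.07  0.97 -1.96] 0.0 0.0
ring 1.57 [-1.25  0.74  0.63  1.88  0.39  0.93  2.37] 0.0 0.0
ring -1.57 [-1.23  0.73  0.59  1.88  0.42  0.95 -0.8 ] 0.0 0.0
ring 0 [-1.47  0.93  1.07  1.88 -0.03  0.87 -1.9 ] 0.0 0.0
real	1m23.659s
user	1m24.186s
sys	0m0.120s
```

carry_out:
  plan: [0.08,0,0,-0.04,-0.171,0.08,0,0,-0.04,-0.171,0.08,0,0,-0.04,-0.171,0.08,0,0,-0.04,-0.171,0.08,0,0,-0.04,-0.171,0.08,0,0,-0.04,-0.171,0.08,0,0,-0.04,-0.171,0.08,0,0,-0.04,-0.171,0.08,0,0,-0.04,-0.171,0.08,0,0,-0.04,-0.171,0.08,0,0,-0.01,0]

```text
t: 5.4
position: [0.2111, -0.8268, 0.4415]
eef_rot: [1.456, 1.956, -0.553]
contact_force: [0.3, -0.1, -0.6]
width: 0.0799
grasp_force: 0.0
```

```bash
cat >> h.py <<'E'
A=np.array([.462,.1692,0])
def go(*wp,step=.06,frm=None):
    "rows in tool axes through world waypoints"
    s,M=st(); p=s["position"] if frm is None else frm
    for w in wp:
        d=M.T@(np.array(w)-p); n=int(np.ceil(np.abs(d).max()/step)); print(n,"x",(d/n).round(4),"total",d.round(4)); p=np.array(w)
E
python3 -c "
from h import *
go([.50,-.45,.45],[.62,.0,.45],[.40,.40,.40],[.36,.38,.15])"
```

```text
t 5.4 pos [ 0.2111 -0.8268  0.4415] q [ 0.816  0.663  1.036  1.272 -1.065  0.874  2.278] w 0.0799 F [ 0.3 -0.1 -0.6] gf 0.0
x [-0.19   0.688 -0.7  ] y [0.953 0.301 0.037] z [ 0.236 -0.66  -0.713] lean 44.5 lean bearing -70.3
7 x [ 0.0284  0.0556 -0.0266] total [ 0.1985  0.389  -0.1865]
5 x [ 0.0574  0.05   -0.0537] total [ 0.287   0.2498 -0.2686]
6 x [ 0.0587 -0.0152 -0.0467] total [ 0.3522 -0.0911 -0.2802]
4 x [ 0.0422 -0.0133  0.0455] total [ 0.1688 -0.0534  0.1821]
```

carry_out:
  plan: [0.08,0.025,0.048,-0.023,0,0.08,0.025,0.048,-0.023,0,0.08,0.025,0.048,-0.023,0,0.08,0.025,0.048,-0.023,0,0.08,0.025,0.048,-0.023,0,0.08,0.025,0.048,-0.023,0,0.08,0.025,0.048,-0.023,0,0.08,0.025,0.048,-0.023,0,0.08,0.036,0.031,-0.034,0,0.08,0.036,0.031,-0.034,0,0.08,0.036,0.031,-0.034,0,0.08,0.036,0.031,-0.034,0]

```text
t: 6.9
position: [0.5549, -0.2225, 0.4444]
eef_rot: [1.457, 1.961, -0.55]
contact_force: [0.7, -0.5, 1.3]
width: 0.0804
grasp_force: 0.0
```

```bash
python3 -c "
from h import *
go([.62,.0,.45],[.40,.40,.40],step=.045)"
```

```text
t 6.9 pos [ 0.5549 -0.2225  0.4444] q [-0.85   0.446  1.28   1.683  0.232  0.835  0.468] w 0.0804 F [ 0.7 -0.5  1.3] gf 0.0
x [-0.193  0.691 -0.697] y [0.952 0.302 0.036] z [ 0.236 -0.656 -0.717] lean 44.2 lean bearing -70.3
4 x [ 0.0343  0.0324 -0.0337] total [ 0.1373  0.1294 -0.1347]
8 x [ 0.0442 -0.0113 -0.0348] total [ 0.3537 -0.0904 -0.2786]
```

carry_out:
  plan: [0.08,0.034,0.032,-0.034,0,0.08,0.034,0.032,-0.034,0,0.08,0.034,0.032,-0.034,0,0.08,0.034,0.032,-0.034,0,0.08,0.044,-0.011,-0.035,0,0.08,0.044,-0.011,-0.035,0,0.08,0.044,-0.011,-0.035,0,0.08,0.044,-0.011,-0.035,0,0.08,0.044,-0.011,-0.035,0,0.08,0.044,-0.011,-0.035,0,0.08,0.044,-0.011,-0.035,0,0.08,0.044,-0.011,-0.035,0]

```text
t: 8.4
position: [0.3981, 0.3994, 0.4026]
eef_rot: [1.456, 1.96, -0.552]
contact_force: [1.0, 0.4, 0.2]
width: 0.0801
grasp_force: 0.0
```

```bash
python3 -c "
from h import *
go([.372,.345,.12],[.392,.303,.006],step=.045)"
```

```text
t 8.4 pos [0.3981 0.3994 0.4026] q [-1.588  0.856  1.205  1.152 -0.019  1.739 -0.196] w 0.0801 F [1.  0.4 0.2] gf 0.0
x [-0.193  0.69  -0.698] y [0.952 0.303 0.035] z [ 0.235 -0.658 -0.715] lean 44.3 lean bearing -70.3
6 x [ 0.0275 -0.0086  0.0386] total [ 0.1647 -0.0513  0.2318]
3 x [0.0156 0.0008 0.038 ] total [0.0467 0.0023 0.1139]
```

```bash
python3 -c "
from h import *
go([.3735,.359,.0815],[.397,.293,.010],step=.04)"
```

```text
t 8.4 pos [0.3981 0.3994 0.4026] q [-1.588  0.856  1.205  1.152 -0.019  1.739 -0.196] w 0.0801 F [1.  0.4 0.2] gf 0.0
x [-0.193  0.69  -0.698] y [0.952 0.303 0.035] z [ 0.235 -0.658 -0.715] lean 44.3 lean bearing -70.3
7 x [ 0.0287 -0.0067  0.0358] total [ 0.2009 -0.047   0.2505]
3 x [-0.0001 -0.      0.0334] total [-2.000e-04 -1.000e-04  1.001e-01]
```

carry_out:
  plan: [0.08,0.029,-0.007,0.036,0,0.08,0.029,-0.007,0.036,0,0.08,0.029,-0.007,0.036,0,0.08,0.029,-0.007,0.036,0,0.08,0.029,-0.007,0.036,0,0.08,0.028,-0.006,0.035,0,0.08,0.028,-0.006,0.035,0,0.08,0,0,0.033,0,0.08,0,0,0.033,0,0.08,0,0,0.02,0,0.08,0,0,0.014,0,0.08,0,0,0,0]

```text
t: 9.9
position: [0.3981, 0.2906, 0.0112]
eef_rot: [1.456, 1.96, -0.553]
contact_force: [-0.5, 0.9, 0.5]
width: 0.0798
grasp_force: 0.0
```

```bash
python3 - <<'E'
from h import *
go([.397,.293,.010])
d=grab("side");cv2.imwrite("pics/s1.png",np.hstack([cv2.resize(d["frame"][190:310,280:400],(600,600)) ])[...,::-1])
E
```

```text
t 9.9 pos [0.3981 0.2906 0.0112] q [-1.56   1.207  0.977  1.801 -0.295  0.889 -0.309] w 0.0798 F [-0.5  0.9  0.5] gf 0.0
x [-0.193  0.689 -0.698] y [0.953 0.302 0.034] z [ 0.234 -0.659 -0.715] lean 44.3 lean bearing -70.4
1 x [ 0.0027 -0.0004 -0.001 ] total [ 0.0027 -0.0004 -0.001 ]
```

View pics/s1.png

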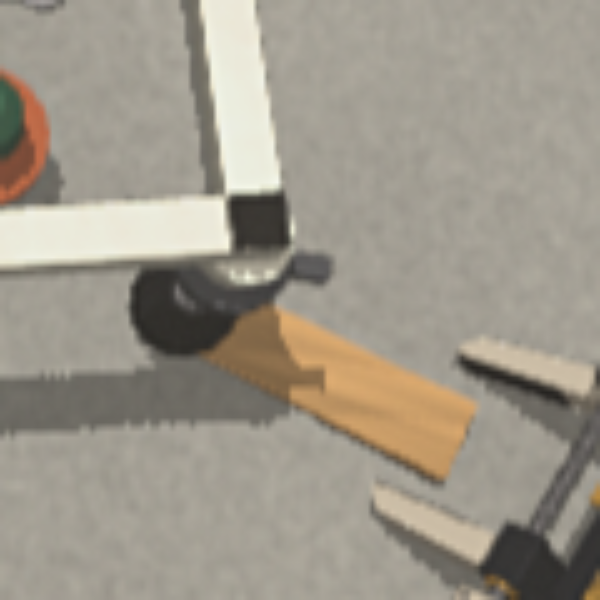

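The fingers straddle the wedge's thick end. Next I'll close on it, slide it about 0.15 m straight away from the stand and release it.

carry_out:
  plan: [0.03,0,0,0,0,0.03,0,0,0,0,0.03,0,0,0,0,0.03,0,0,0,0,0.03,0.017,-0.003,-0.017,0,0.03,0.018,-0.003,-0.018,0,0.03,0.018,-0.003,-0.018,0,0.03,0.018,-0.003,-0.018,0,0.03,0.018,-0.003,-0.018,0,0.03,0.018,-0.003,-0.018,0,0.03,0,0,0,0]

```text
t: 11.32
position: [0.3346, 0.4323, 0.013]
eef_rot: [1.452, 1.966, -0.548]
contact_force: [-0.2, -0.8, -0.1]
width: 0.0427
grasp_force: 29.1
```

```bash
python3 - <<'E'
from h import *
go([.43,.169,.14])
d=grab("side");cv2.imwrite("pics/s2.png",np.hstack([cv2.resize(d["frame"][200:360,280:440],(600,600)) ])[...,::-1])
E
```

```text
t 11.32 pos [0.3346 0.4323 0.013 ] q [-1.675  1.257  0.972  1.501 -0.322  1.219 -0.47 ] w 0.0427 F [-0.2 -0.8 -0.1] gf 29.1
x [-0.197  0.691 -0.696] y [0.951 0.307 0.035] z [ 0.238 -0.655 -0.718] lean 44.2 lean bearing -70.0
5 x [-0.0578  0.0029  0.0208] total [-0.289   0.0143  0.1039]
```

View pics/s2.png

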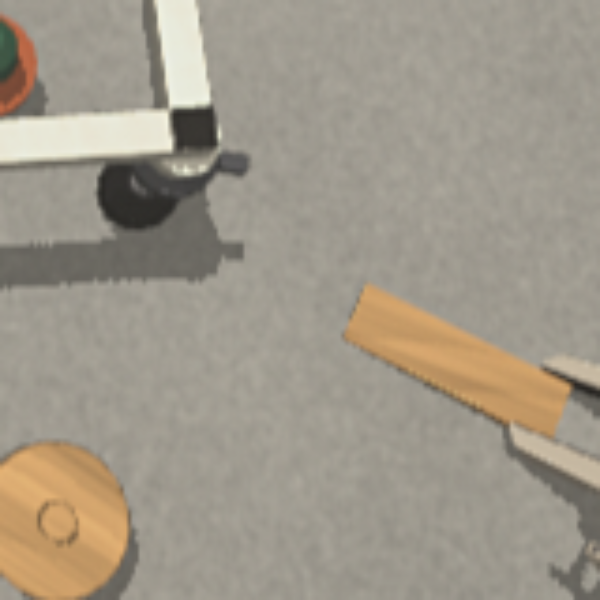

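The wedge lies flat and well clear: thin end at (355,310) in this crop, foot at (135,195). The ring lug is visible at (235,162). I'll release the wedge and go to the lug.

```bash
python3 - <<'E'
from h import *
go([.316,.485,.07],[.345,.33,.26],[.373,.238,.203],[.392,.186,.146],[.439,.201,.148],step=.04)
E
```

```text
t 11.38 pos [0.3353 0.4302 0.0135] q [-1.674  1.257  0.973  1.504 -0.321  1.218 -0.47 ] w 0.043 F [-0.3  0.1 -0.6] gf 29.1
x [-0.195  0.69  -0.697] y [0.952 0.304 0.035] z [ 0.237 -0.657 -0.716] lean 44.3 lean bearing -70.2
3 x [ 0.0007  0.0001 -0.027 ] total [ 0.0021  0.0004 -0.081 ]
7 x [-0.035  -0.0018 -0.0039] total [-0.245  -0.0129 -0.0274]
3 x [-0.0097 -0.0011  0.036 ] total [-0.0292 -0.0034  0.1079]
2 x [0.0001 0.0001 0.0397] total [0.0001 0.0002 0.0795]
2 x [-0.0001  0.0247 -0.0001] total [-0.0002  0.0494 -0.0002]
```

carry_out:
  plan: [0.07,0,0,0,0,0.07,0,0,0,0,0.07,0,0,-0.027,0,0.07,0,0,-0.054,0,0,-0.049,-0.003,-0.005,0,0,-0.049,-0.003,-0.005,0,0,-0.049,-0.003,-0.005,0,0,-0.049,-0.003,-0.005,0,0,-0.049,-0.002,-0.006,0,0,-0.01,-0.001,0.036,0,0,-0.01,-0.001,0.036,0,0,-0.009,-0.001,0.036,0]

```text
t: 12.88
position: [0.3725, 0.2332, 0.2031]
eef_rot: [1.458, 1.961, -0.551]
contact_force: [0.2, 0.6, -0.3]
width: 0.0006
grasp_force: 0.0
```

```bash
python3 - <<'E'
from h import *
go([.392,.186,.146],[.439,.201,.148],step=.04)
E
```

```text
t 12.88 pos [0.3725 0.2332 0.2031] q [-1.67   0.876  1.171  1.905 -0.049  1.035 -0.263] w 0.0006 F [ 0.2  0.6 -0.3] gf 0.0
x [-0.193  0.691 -0.697] y [0.953 0.302 0.036] z [ 0.235 -0.657 -0.717] lean 44.2 lean bearing -70.3
2 x [0.0017 0.0011 0.0382] total [0.0034 0.0023 0.0764]
2 x [-0.      0.0247 -0.0001] total [-0.0001  0.0494 -0.0003]
```

carry_out:
  plan: [0,0.003,0.001,0.038,0,0,0,0.001,0.038,0,0,0,0,0,0,0,0,0.01,0,0,0,0,0.01,0,0,0,0,0.008,0,0,0,0,0.008,0,0,0,0,0.007,0,0,0,0,0.007,0,0,0,0,0,0,0]

```text
t: 14.12
position: [0.44, 0.207, 0.148]
eef_rot: [1.453, 1.967, -0.544]
contact_force: [-2.9, 5.5, 2.4]
width: 0.0006
grasp_force: 2.4
```

```bash
python3 - <<'E'
from h import *
go([.45,.20,.148])
d=grab("side");t=grab("wrist");cv2.imwrite("pics/s3.png",np.hstack([cv2.resize(d["frame"][200:300,280:380],(400,400)),cv2.resize(t["frame"],(400,400)) ])[...,::-1])
E
```

```text
t 14.12 pos [0.44  0.207 0.148] q [-1.49   0.957  1.087  1.894 -0.083  0.878 -0.211] w 0.0006 F [-2.9  5.5  2.4] gf 2.4
x [-0.197  0.693 -0.694] y [0.951 0.308 0.037] z [ 0.239 -0.652 -0.719] lean 44.0 lean bearing -69.9
1 x [-0.0068  0.0073  0.007 ] total [-0.0068  0.0073  0.007 ]
```

View pics/s3.png

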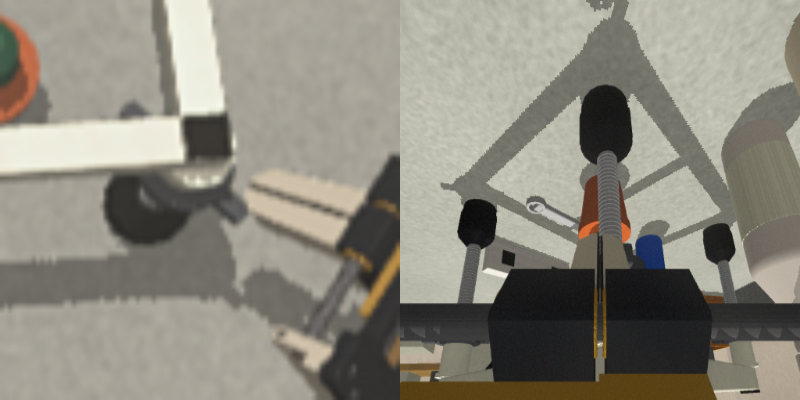

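Left crop: the lug has swung round with the fingers against it (near lug about (235,208), far lug about (130,108)). I'll measure the ring angle from those.

```bash
python3 - <<'E'
from h import *
d=grab("side")
for u,v in((235,208),(130,108)):
    q=ray(d,280+u/4,200+v/4,.151)-A; b=np.degrees(np.arctan2(q[1],q[0])); print(q.round(4),np.hypot(q[0],q[1]).round(4),b,"ring rad",np.radians((133.2-b)%180))
P=pts(d); m=(abs(P[...,2]-.150)<.012)&(np.hypot(P[...,0]-A[0],P[...,1]-A[1])<.05)&(np.hypot(P[...,0]-A[0],P[...,1]-A[1])>.031)&(d["frame"].max(-1)<110)
for p in P[m].round(3): 
    b=np.degrees(np.arctan2(p[1]-A[1],p[0]-A[0])); print(p, round(b), end="; ")
E
```

```text
[-0.0059  0.0384  0.151 ] 0.0388 98.80662424916154 ring rad 0.6002776477277078
[ 0.0059 -0.0409  0.151 ] 0.0413 -81.75166266565782 ring rad 0.6100215925621068
[0.469 0.127 0.158] -81; [0.467 0.128 0.157] -83; [0.472 0.127 0.157] -77; [0.47  0.128 0.156] -79; [0.469 0.13  0.156] -80; [0.467 0.131 0.158] -83; [0.465 0.132 0.157] -85; [0.475 0.127 0.155] -73; [0.474 0.129 0.156] -73; [0.472 0.13  0.157] -76; [0.471 0.132 0.159] -76; [0.468 0.133 0.157] -81; [0.466 0.134 0.157] -84; [0.465 0.135 0.158] -85; [0.475 0.129 0.15 ] -72; [0.442 0.203 0.158] 121; [0.44  0.204 0.158] 122; [0.439 0.208 0.162] 121; [0.454 0.2   0.157] 105; [0.457 0.2   0.158] 99; [0.455 0.201 0.158] 102; [0.453 0.203 0.156] 105; [0.46  0.201 0.158] 94; [0.458 0.202 0.156] 97; [0.456 0.203 0.157] 100; [0.455 0.204 0.158] 101; [0.453 0.206 0.159] 104; [0.464 0.201 0.159] 86; [0.462 0.202 0.158] 90; [0.46  0.204 0.16 ] 93; [0.458 0.205 0.158] 96; [0.457 0.206 0.16 ] 98; [0.454 0.208 0.157] 102; [0.463 0.203 0.151] 88; [0.462 0.204 0.154] 90; [0.461 0.205 0.157] 92; [0.459 0.207 0.156] 95; [0.458 0.208 0.159] 96; [0.456 0.209 0.158] 99; [0.454 0.211 0.158] 101; [0.462 0.206 0.151] 90; [0.462 0.207 0.157] 90; [0.461 0.208 0.157] 91; [0.458 0.21  0.154] 96; [0.457 0.211 0.156] 97; [0.455 0.212 0.157] 99; [0.462 0.209 0.15 ] 90; [0.462 0.21  0.156] 90; [0.461 0.211 0.158] 91; [0.459 0.213 0.158] 94; [0.462 0.212 0.151] 90; [0.461 0.213 0.153] 91;
```

The ring is about 0.6 rad loose. Next I'll back off and come at the foot with open fingers, measuring the foot's height from the wrist view on the way.

```bash
python3 - <<'E'
from h import *
s,M=st(); z=M[:,2]; T=np.r_[A[:2],.030]+.019*z; print(T)
go(s["position"]-.016*M[:,1],s["position"]-.016*M[:,1]-.08*z,T-.11*z,T,step=.05)
def foot(n):
    d=grab(n);P=pts(d);r=np.hypot(P[...,0]-A[0],P[...,1]-A[1]);m=(r<.032)&(P[...,2]>.001)&(P[...,2]<.075)
    k=m&(d["frame"].max(-1)<60); print(n,k.sum(),np.percentile(P[k][:,2],[0,2,98,100]).round(4)); return d,P,r
d,P,r=foot("wrist")
# profile of column through axis
f,Rm,e=cam(d)
for h in np.arange(.0,.08,.003):
    u,v=proj(d,[A[0],A[1],h]); p=P[int(round(v)),int(round(u))]; print(h.round(3),int(u),int(v),d["frame"][int(round(v)),int(round(u))],p.round(4),np.hypot(*(p-A)[:2]).round(4))
E
```

```text
t 14.28 pos [0.4399 0.2063 0.1482] q [-1.49   0.957  1.088  1.895 -0.083  0.878 -0.211] w 0.0003 F [-2.1  5.4  2.4] gf 2.3
x [-0.196  0.692 -0.694] y [0.951 0.307 0.037] z [ 0.239 -0.653 -0.719] lean 44.1 lean bearing -69.9
[0.46653198 0.15678996 0.01634525]
t 14.28 pos [0.4399 0.2063 0.1482] q [-1.49   0.957  1.088  1.895 -0.083  0.878 -0.211] w 0.0003 F [-2.1  5.4  2.4] gf 2.3
x [-0.196  0.692 -0.694] y [0.951 0.307 0.037] z [ 0.239 -0.653 -0.719] lean 44.1 lean bearing -69.9
1 x [ 0.    -0.016 -0.   ] total [ 0.    -0.016 -0.   ]
2 x [-0.    0.   -0.04] total [-0.    0.   -0.08]
3 x [0.0174 0.0071 0.0345] total [0.0521 0.0213 0.1034]
3 x [0.     0.     0.0367] total [0.   0.   0.11]
wrist 4000 [0.0066 0.0095 0.0579 0.0605]
0.0 260 96 [24 22 21] [0.453  0.193  0.0255] 0.0254
0.003 260 98 [20 22 19] [0.4529 0.1928 0.0285] 0.0253
0.006 260 101 [25 23 25] [0.453  0.1925 0.0303] 0.025
0.009 261 103 [28 25 25] [0.4531 0.1918 0.0327] 0.0243
0.012 261 106 [25 22 22] [0.4527 0.1924 0.0364] 0.025
0.015 261 109 [24 27 23] [0.4526 0.1924 0.0385] 0.025
0.018 261 111 [25 21 23] [0.4531 0.1929 0
[... 412 characters left out ...]
29 28] [0.4562 0.1841 0.0551] 0.016
0.045 263 136 [28 27 30] [0.4568 0.1823 0.0564] 0.0141
0.048 263 139 [35 31 30] [0.4573 0.1806 0.0579] 0.0124
0.051 263 142 [28 27 28] [0.4595 0.1767 0.0573] 0.0079
0.054 263 145 [87 88 87] [0.4591 0.1774 0.0608] 0.0087
0.057 263 148 [89 89 87] [0.4586 0.1781 0.0643] 0.0096
0.06 264 151 [87 86 85] [0.4587 0.1775 0.0666] 0.0089
0.063 264 155 [87 86 87] [0.4587 0.1772 0.0691] 0.0086
0.066 264 158 [99 95 97] [0.459 0.176 0.071] 0.0075
0.069 264 161 [111 112 110] [0.4592 0.1771 0.0744] 0.0084
0.072 264 164 [103 101 102] [0.4591 0.1768 0.0778] 0.0081
0.075 265 167 [116 117 113] [0.4589 0.177  0.0806] 0.0084
0.078 265 171 [93 95 92] [0.4589 0.1768 0.0831] 0.0082
```

carry_out:
  plan: [0,0,-0.016,0,0,0,0,0,-0.04,0,0.093,0,0,-0.04,0,0.093,0.017,0.007,0.034,0,0.093,0.017,0.007,0.034,0,0.093,0.018,0.007,0.035,0,0.093,0,0,0,-0.14,0.093,0,0,0,-0.14,0.093,0,0,0,-0.14]

```text
t: 15.45
position: [0.4402, 0.2258, 0.0962]
eef_rot: [1.035, 2.281, -0.73]
contact_force: [-0.3, -0.5, 0.1]
width: 0.0659
grasp_force: 0.0
```

```bash
python3 - <<'E'
from h import *
s,M=st(); z=M[:,2]; T=np.r_[A[:2],.030]+.019*z
go(T-.11*z,T,step=.05)
E
```

```text
t 15.45 pos [0.4402 0.2258 0.0962] q [-1.427  0.983  0.91   1.872  0.002  0.841  0.029] w 0.0659 F [-0.3 -0.5  0.1] gf 0.0
x [-0.569  0.504 -0.65 ] y [ 0.788  0.561 -0.254] z [ 0.237 -0.657 -0.716] lean 44.3 lean bearing -70.2
t 15.45 pos [0.4402 0.2258 0.0962] q [-1.427  0.983  0.91   1.872  0.002  0.841  0.029] w 0.0659 F [-0.3 -0.5  0.1] gf 0.0
x [-0.569  0.504 -0.65 ] y [ 0.788  0.561 -0.254] z [ 0.237 -0.657 -0.716] lean 44.3 lean bearing -70.2
1 x [ 0.0021  0.0022 -0.0012] total [ 0.0021  0.0022 -0.0012]
3 x [0.     0.     0.0367] total [0.   0.   0.11]
```

carry_out:
  plan: [0.085,0.002,0.002,-0.001,0,0.085,0,0,0.037,0,0.085,0,0,0.037,0,0.08,0,0,0.036,0,0.08,0,0,0,0,0.04,0,0,0,0,0.04,0,0,0,0,0.04,0,0,0,0,0.04,0,0,0,0]

```text
t: 16.58
position: [0.4668, 0.1571, 0.0159]
eef_rot: [1.041, 2.279, -0.724]
contact_force: [3.4, -0.2, -3.5]
width: 0.058
grasp_force: 30.0
```

```bash
python3 - <<'E'
from h import *
st()
d=grab("side");t=grab("wrist");cv2.imwrite("pics/s4.png",np.hstack([cv2.resize(d["frame"][200:300,280:380],(400,400)),cv2.resize(t["frame"],(400,400)) ])[...,::-1])
E
```

```text
t 16.57 pos [0.4668 0.1571 0.0159] q [-1.292  1.097  0.847  1.976 -0.026  0.572  0.045] w 0.058 F [ 3.4 -0.2 -3.5] gf 30.0
x [-0.564  0.508 -0.651] y [ 0.79   0.56  -0.248] z [ 0.239 -0.655 -0.717] lean 44.2 lean bearing -70.0
```

View pics/s4.png

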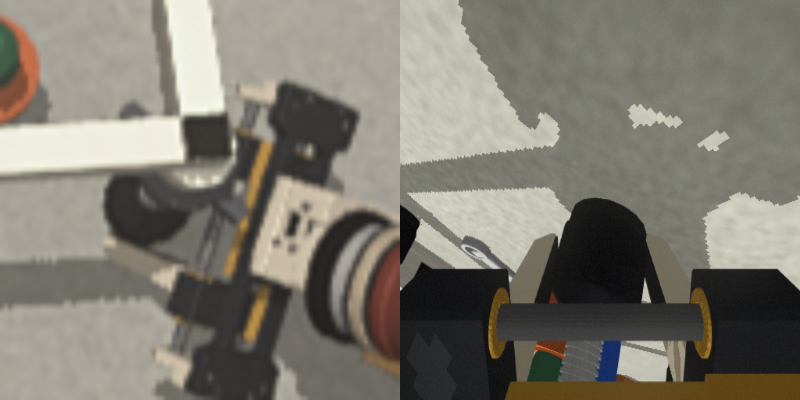

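The foot is gripped between the pads (width 58 mm). I'll make the first screwing stroke.

carry_out:
  plan: [0.04,0,0,0,0.185,0.04,0,0,0,0.185,0.04,0,0,0,0.185,0.04,0,0,0,0.185]

```text
t: 17.18
position: [0.4671, 0.1609, 0.0125]
eef_rot: [1.713, 1.697, -0.403]
contact_force: [11.4, 4.1, -7.4]
width: 0.057
grasp_force: 51.3
```

```bash
cat >> h.py <<'E'
def foot():
    d=grab("wrist");P=pts(d);g=d["frame"].max(-1);r=np.hypot(P[...,0]-A[0],P[...,1]-A[1])
    zs=[];hs=[]
    # cone top: black->grey transition along projected axis columns
    pr=[(h,)+tuple(proj(d,[A[0],A[1],h])) for h in np.arange(.03,.085,.0005)]
    g2=[int(g[int(round(v)),int(round(u))]) if 0<=v<383.4 and 0<=u<511 else -1 for h,u,v in pr]
    i=next((i for i in range(len(g2)-6) if min(g2[i:i+6])>60),None)
    if i: h,u,v=pr[i]; print("cone top on axis h",round(h,4),"depth z near",P[int(round(v))-1:int(round(v))+2,int(round(u)),2].round(4))
    f=(r<.03)&(P[...,2]>.03)&(P[...,2]<.075)&(g<60)
    if f.sum()>50: print("black z98",np.percentile(P[f][:,2],98).round(4),f.sum())
    return d
E
python3 - <<'E'
from h import *
st();foot()
E
```

```text
t 17.18 pos [0.4671 0.1609 0.0125] q [-1.364  1.192  1.003  1.973 -0.327  0.596 -0.389] w 0.057 F [11.4  4.1 -7.4] gf 51.3
x [ 0.101  0.753 -0.65 ] y [0.965 0.084 0.247] z [ 0.241 -0.652 -0.719] lean 44.0 lean bearing -69.7
cone top on axis h 0.0565 depth z near [0.0697 0.0696 0.07  ]
black z98 0.0509 5049
```

carry_out:
  plan: [0.072,0,0,0,0,0.072,0,0,0,0,0.072,0,0,0,-0.185,0.072,0,0,0,-0.185,0.072,0,0,0,-0.185,0.06,0,0,0,-0.185,0.04,0,0,0,0,0.04,0,0,0,0]

```text
t: 18.23
position: [0.4675, 0.1563, 0.0164]
eef_rot: [1.043, 2.276, -0.723]
contact_force: [5.2, -0.9, -3.9]
width: 0.0584
grasp_force: 29.9
```

```bash
python3 - <<'E'
from h import *
s,M=st();foot(); T=np.r_[A[:2],.030]+.019*M[:,2]; go(T)
E
```

```text
t 18.23 pos [0.4675 0.1563 0.0164] q [-1.291  1.097  0.849  1.976 -0.027  0.571  0.045] w 0.0584 F [ 5.2 -0.9 -3.9] gf 29.9
x [-0.562  0.509 -0.652] y [ 0.792  0.559 -0.246] z [ 0.239 -0.655 -0.717] lean 44.2 lean bearing -69.9
cone top on axis h 0.061 depth z near [0.073  0.0733 0.0735]
black z98 0.0534 6548
t 18.27 pos [0.4675 0.1564 0.0164] q [-1.291  1.097  0.849  1.976 -0.027  0.571  0.045] w 0.058 F [ 5.4 -0.7 -3.2] gf 29.9
x [-0.562  0.509 -0.652] y [ 0.792  0.559 -0.246] z [ 0.239 -0.655 -0.717] lean 44.2 lean bearing -69.9
1 x [ 0.0008 -0.0005 -0.0005] total [ 0.0008 -0.0005 -0.0005]
```

carry_out:
  plan: [0.04,0,0,0,0.185,0.04,0,0,0,0.185,0.04,0,0,0,0.185,0.04,0,0,0,0.185,0.072,0,0,0,0,0.072,0,0,0,0,0.072,0,0,0,-0.185,0.072,0,0,0,-0.185,0.072,0,0,0,-0.185,0.06,0,0,0,-0.185,0.04,0,0,0,0,0.04,0,0,0,0]

```text
t: 19.77
position: [0.4675, 0.1564, 0.0164]
eef_rot: [1.045, 2.275, -0.722]
contact_force: [4.9, -0.5, -4.2]
width: 0.0581
grasp_force: 29.8
```

carry_out:
  plan: [0.04,0,0,0,0.185,0.04,0,0,0,0.185,0.04,0,0,0,0.185,0.04,0,0,0,0.185,0.072,0,0,0,0,0.072,0,0,0,0,0.072,0,0,0,-0.185,0.072,0,0,0,-0.185,0.072,0,0,0,-0.185,0.06,0,0,0,-0.185,0.04,0,0,0,0,0.04,0,0,0,0]

```text
t: 21.28
position: [0.4675, 0.1565, 0.0164]
eef_rot: [1.045, 2.275, -0.721]
contact_force: [5.8, -0.4, -3.7]
width: 0.0578
grasp_force: 29.7
```

```bash
python3 - <<'E'
from h import *
s,M=st();foot(); T=np.r_[A[:2],.030]+.019*M[:,2]; go(T)
d=grab("wrist");np.save("w3.npy",d,allow_pickle=True);cv2.imwrite("pics/w3.png",cv2.resize(d["frame"][120:384,100:412],(800,600))[...,::-1])
E
```

```text
t 21.27 pos [0.4675 0.1565 0.0164] q [-1.291  1.097  0.85   1.976 -0.029  0.571  0.045] w 0.0578 F [ 5.8 -0.4 -3.7] gf 29.7
x [-0.561  0.51  -0.652] y [ 0.793  0.558 -0.245] z [ 0.239 -0.654 -0.717] lean 44.2 lean bearing -69.9
cone top on axis h 0.061 depth z near [0.0729 0.0734 0.0733]
black z98 0.0532 6524
t 21.32 pos [0.4675 0.1565 0.0164] q [-1.292  1.098  0.85   1.976 -0.029  0.571  0.045] w 0.0578 F [ 5.5  0.3 -2.4] gf 29.7
x [-0.561  0.51  -0.653] y [ 0.793  0.558 -0.245] z [ 0.239 -0.655 -0.717] lean 44.2 lean bearing -69.9
1 x [ 0.0008 -0.0006 -0.0004] total [ 0.0008 -0.0006 -0.0004]
```

View pics/w3.png

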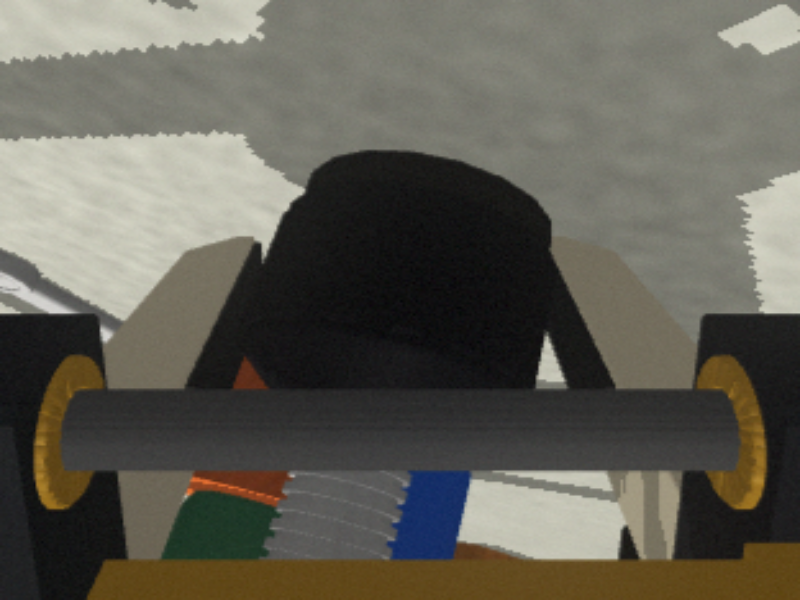

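The wrist view is upside-down relative to the foot. The sole's far bottom edge is the top of the black silhouette, at crop (385,150). I'll turn that edge into a sole height, for this view and for the earlier one at nearly the same pose.

```bash
cat >> h.py <<'E'
def sole(d,frame=None):
    g=(d["frame"] if frame is None else frame).max(-1)
    cols=range(225,285,4); edge=[]
    for u in cols:
        k=np.where((g[120:260,u]<55))[0]
        k=[i for i in k if g[120+i:120+i+12,u].max()<60]
        edge.append(120+k[0] if k else np.nan)
    a=np.linspace(0,2*np.pi,2000); out=[]
    for h in np.arange(-.006,.012,.0005):
        c=np.array([proj(d,[A[0]+.0255*np.cos(t),A[1]+.0255*np.sin(t),h]) for t in a])
        e=[c[np.abs(c[:,0]-u)<1][:,1].min() if (np.abs(c[:,0]-u)<1).any() else np.nan for u in cols]
        out.append((np.nanmedian(np.abs(np.array(edge)-e)),h, np.nanmean(np.array(edge)-e)))
    hs=np.array([o[1] for o in out]);m=np.array([o[2] for o in out])
    print("sole h est",np.interp(0,m,hs).round(5) if m[-1]>m[0] else np.interp(0,-m,hs).round(5),"px/mm",((m[-1]-m[0])/18).round(2)); return edge
E
python3 - <<'E'
from h import *
d=np.load("w3.npy",allow_pickle=True).item()
print(sole(d))
f=cv2.resize(cv2.imread("pics/s4.png")[:,400:],(512,384))
print(sole(d,f))
E
```

```text
sole h est 0.00829 px/mm -1.65
[np.int64(193), np.int64(190), np.int64(189), np.int64(188), np.int64(187), np.int64(186), np.int64(187), np.int64(186), np.int64(187), np.int64(187), np.int64(188), np.int64(189), np.int64(190), np.int64(190), np.int64(192)]
sole h est 0.01036 px/mm -1.65
[np.int64(196), np.int64(194), np.int64(192), np.int64(191), np.int64(191), np.int64(190), np.int64(190), np.int64(190), np.int64(191), np.int64(191), np.int64(192), np.int64(192), np.int64(194), np.int64(195), np.int64(196)]
```

carry_out:
  plan: [0.04,0,0,0,0.185,0.04,0,0,0,0.185,0.04,0,0,0,0.185,0.04,0,0,0,0.185,0.072,0,0,0,0,0.072,0,0,0,0,0.072,0,0,0,-0.185,0.072,0,0,0,-0.185,0.072,0,0,0,-0.185,0.06,0,0,0,-0.185,0.04,0,0,0,0,0.04,0,0,0,0]

```text
t: 22.88
position: [0.4676, 0.1566, 0.0164]
eef_rot: [1.045, 2.275, -0.721]
contact_force: [5.0, -1.9, -2.9]
width: 0.0575
grasp_force: 29.7
```

carry_out:
  plan: [0.04,0,0,0,0.185,0.04,0,0,0,0.185,0.04,0,0,0,0.185,0.04,0,0,0,0.185,0.072,0,0,0,0,0.072,0,0,0,0,0.072,0,0,0,-0.185,0.072,0,0,0,-0.185,0.072,0,0,0,-0.185,0.06,0,0,0,-0.185,0.04,0,0,0,0,0.04,0,0,0,0]

```text
t: 24.38
position: [0.4676, 0.1566, 0.0164]
eef_rot: [1.045, 2.275, -0.721]
contact_force: [5.1, -0.9, -3.7]
width: 0.0582
grasp_force: 29.7
```

carry_out:
  plan: [0.04,0,0,0,0.185,0.04,0,0,0,0.185,0.04,0,0,0,0.185,0.04,0,0,0,0.185,0.072,0,0,0,0,0.072,0,0,0,0,0.072,0,0,0,-0.185,0.072,0,0,0,-0.185,0.072,0,0,0,-0.185,0.06,0,0,0,-0.185,0.04,0,0,0,0,0.04,0,0,0,0]

```text
t: 25.88
position: [0.4676, 0.1566, 0.0164]
eef_rot: [1.045, 2.276, -0.721]
contact_force: [5.3, -1.1, -3.7]
width: 0.0581
grasp_force: 29.7
```

```bash
python3 - <<'E'
from h import *
st();d=grab("wrist");np.save("w6.npy",d,allow_pickle=True);print(sole(d)[5:10])
o=np.load("w3.npy",allow_pickle=True).item()
# same-pose check: pattern just above the black bar (cone/bar untouched) – shift of dark silhouette sides
print(np.abs(np.array(o["eye"])-d["eye"]).max())
E
```

```text
t 25.88 pos [0.4676 0.1566 0.0164] q [-1.292  1.098  0.851  1.976 -0.031  0.571  0.047] w 0.0581 F [ 5.3 -1.1 -3.7] gf 29.7
x [-0.561  0.51  -0.652] y [ 0.793  0.559 -0.245] z [ 0.24  -0.654 -0.717] lean 44.2 lean bearing -69.9
sole h est 0.0073 px/mm -1.65
[np.int64(185), np.int64(185), np.int64(185), np.int64(185), np.int64(185)]
0.00011629101199572833
```

```bash
python3 - <<'E'
from h import *
f=cv2.resize(cv2.imread("pics/s4.png")[:,400:],(512,384)).max(-1)
for n in("s4","w3","w6"):
    g=f if n=="s4" else np.load(n+".npy",allow_pickle=True).item()["frame"].max(-1)
    print(n)
    for u in(235,255,275): print(u,g[172:200,u])
    # cone/spindle visible part below the bar
    print([int(x) for x in g[325:352:2,255]], [int(x) for x in g[280:296,225]])
E
```

```text
s4
235 [125 124 123 122 121 120 121 122 123 124 124 122 121 122 121 121 121 119
 116  56  32  26  27  29  30  28  28  28]
255 [120 124 122 121 122 122 122 123 122 120 121 121 119 117 118 120 122 119
  58  28  25  30  25  25  25  26  26  24]
275 [123 123 121 120 118 117 116 117 118 121 123 125 126 123 119 117 117 118
 119 120 120 107  51  28  24  24  26  27]
[65, 78, 87, 87, 89, 102, 90, 89, 85, 100, 115, 100, 87, 89] [20, 19, 20, 19, 21, 21, 19, 20, 22, 19, 19, 32, 40, 40, 41, 41]
w3
235 [122 123 123 124 127 124 123 126 125 120 124 124 123 125 122 103  37  30
  31  30  28  27  24  28  30  26  27  26]
255 [121 123 121 121 124 126 127 123 125 120 119 118 119 120  73  33  31  27
  23  25  30  27  29  25  24  27  26  22]
275 [122 120 120 122 118 121 121 122 127 129 125 119 125 115 119 117 123 118
  41  24  23  26  29  29  22  30  24  27]
[68, 83, 89, 97, 86, 88, 85, 119, 120, 95, 90, 85, 117, 102] [22, 23, 23, 24, 23, 21, 23, 18, 17, 21, 18, 34, 39, 44, 40, 42]
w6
235 [123 126 123 123 125 125 128 128 127 124 123 125 124 124  45  30  30  27
  31  32  31  32  27  29  34  27  29  24]
255 [122 124 126 125 124 123 131 125 123 122 119 120  54  29  29  32  29  29
  25  30  29  25  24  24  23  31  28  28]
275 [123 125 120 123 119 118 119 125 126 122 124 126 122 118 122 117  49  28
  26  28  26  25  30  24  22  22  25  25]
[66, 94, 87, 87, 88, 91, 124, 122, 95, 85, 91, 116, 99, 96] [20, 19, 20, 18, 20, 20, 23, 23, 28, 22, 19, 38, 42, 40, 40, 39]
```

carry_out:
  plan: [0.04,0,0,0,0.185,0.04,0,0,0,0.185,0.04,0,0,0,0.185,0.04,0,0,0,0.185,0.078,0,0,0,0,0.078,0,0,0,0,0.078,0,0,0,-0.185,0.078,0,0,0,-0.185,0.07,0,0,0,-0.185,0.06,0,0,0,-0.185,0.04,0,0,0,0,0.04,0,0,0,0]

```text
t: 27.42
position: [0.4679, 0.1565, 0.0167]
eef_rot: [1.043, 2.276, -0.722]
contact_force: [5.3, -1.0, -3.0]
width: 0.0577
grasp_force: 29.6
```

```bash
cat >> h.py <<'E'
def apex(n):
    d=grab("wrist");np.save(n+".npy",d,allow_pickle=True);g=d["frame"].max(-1).astype(float);r=[]
    for u in range(245,266,2):
        c=g[150:215,u]; i=int(np.argmax(c<75)); r.append(150+i-1+(c[i-1]-75)/(c[i-1]-c[i]))
    print(n,"apex row",np.mean(r).round(2),"h",[int(x) for x in g[325:352:2,255]],"eye",np.array(d["eye"]).round(4)); return d
E
python3 - <<'E'
from h import *
st();apex("w7")
E
```

```text
t 27.43 pos [0.4679 0.1565 0.0167] q [-1.292  1.098  0.851  1.976 -0.031  0.571  0.049] w 0.0577 F [ 5.3 -1.  -3. ] gf 29.6
x [-0.562  0.509 -0.652] y [ 0.792  0.559 -0.245] z [ 0.24  -0.654 -0.717] lean 44.2 lean bearing -69.9
w7 apex row 182.84 h [63, 81, 91, 87, 87, 123, 126, 92, 90, 87, 116, 102, 98, 97] eye [0.3855 0.3027 0.0868]
```

carry_out:
  plan: [0.04,0,0,0,0.185,0.04,0,0,0,0.185,0.04,0,0,0,0.185,0.04,0,0,0,0.185]

```text
t: 27.98
position: [0.4667, 0.158, 0.0153]
eef_rot: [1.724, 1.682, -0.402]
contact_force: [5.1, 3.0, 0.1]
width: 0.0578
grasp_force: 31.9
```

```bash
python3 - <<'E'
from h import *
st();apex("w8a")
E
```

```text
t 27.98 pos [0.4667 0.158  0.0153] q [-1.364  1.192  1.012  1.976 -0.333  0.599 -0.39 ] w 0.0578 F [5.1 3.  0.1] gf 31.9
x [ 0.115  0.752 -0.649] y [0.964 0.072 0.255] z [ 0.239 -0.655 -0.717] lean 44.2 lean bearing -70.0
w8a apex row 186.5 h [69, 83, 86, 128, 129, 90, 87, 100, 115, 114, 120, 121, 120, 119] eye [0.4358 0.3227 0.0858]
```

carry_out:
  plan: [0.078,0,0,0,0,0.078,0,0,0,0,0.078,0,0,0,-0.185,0.078,0,0,0,-0.185,0.07,0,0,0,-0.185,0.06,0,0,0,-0.185,0.04,0,0,0,0,0.04,0,0,0,0]

```text
t: 29.02
position: [0.4678, 0.1566, 0.0164]
eef_rot: [1.042, 2.277, -0.722]
contact_force: [5.9, -0.8, -3.2]
width: 0.0574
grasp_force: 29.6
```

```bash
python3 - <<'E'
from h import *
st();apex("w8")
E
```

```text
t 29.02 pos [0.4678 0.1566 0.0164] q [-1.292  1.098  0.851  1.976 -0.031  0.571  0.05 ] w 0.0574 F [ 5.9 -0.8 -3.2] gf 29.6
x [-0.562  0.509 -0.652] y [ 0.791  0.56  -0.246] z [ 0.24  -0.654 -0.717] lean 44.2 lean bearing -69.9
w8 apex row 182.9 h [70, 83, 88, 91, 91, 122, 122, 95, 86, 86, 118, 103, 98, 102] eye [0.3854 0.3027 0.0866]
```

```bash
python3 - <<'E'
from h import *
ims=[]
for n in("w3","w6","w7","w8"):
    d=np.load(n+".npy",allow_pickle=True).item(); f=d["frame"][170:360,190:322].astype(float)
    f=np.clip(f*5,0,255) if 1 else f
    ims.append(cv2.resize(f.astype(np.uint8),(200,288)))
    g=d["frame"].max(-1).astype(int); print(n,g[322:356,250])
ims2=[cv2.resize(np.load(n+".npy",allow_pickle=True).item()["frame"][318:360,215:285],(200,120)) for n in("w3","w6","w7","w8")]
im=np.vstack([np.hstack(ims),np.hstack(ims2)]); cv2.imwrite("pics/cmp.png",im[...,::-1])
# depth of silhouette: point where ray of the apex hits
d=np.load("w8.npy",allow_pickle=True).item();P=pts(d)
for v in range(178,190): print(v,P[v,255].round(4),end=" ")
E
```

```text
w3 [ 67  70  68  66  67  93  97  88  91  90  89  90  93  93  98  96  91  89
  89  93  91  92  87  90 111  92  87  86  86  89  88  89  90 115]
w6 [ 66  67  67  65  68  79  87  87  91  88  91  90 115  90  89  89  89  86
  87  91  92 112  99  89  88  87  86  88  86  86  99 105  88  84]
w7 [ 65  64  68  66  65  85  90  92  94  90 112  98  88  87  91  90  92  89
  86 101  97  86  86  86  87  91  86  93  97 117  86  85  87  88]
w8 [ 65  68  73  66  69  85  94  96  96  97 113 101  91  91  90  93  92  91
  92 104  99  90  90  87  92  91  91  91  99 115  90  89  85  87]
178 [0.4438 0.1823 0.0012] 179 [4.449e-01 1.803e-01 3.000e-04] 180 [4.455e-01 1.795e-01 2.000e-04] 181 [4.461e-01 1.786e-01 1.000e-04] 182 [0.4462 0.1788 0.0007] 183 [0.4435 0.1844 0.0051] 184 [0.4437 0.1845 0.0056] 185 [0.4436 0.1849 0.0064] 186 [0.4433 0.1858 0.0075] 187 [0.4441 0.1846 0.0071] 188 [0.4441 0.1848 0.0078] 189 [0.4438 0.1856 0.0088]
```

View pics/cmp.png

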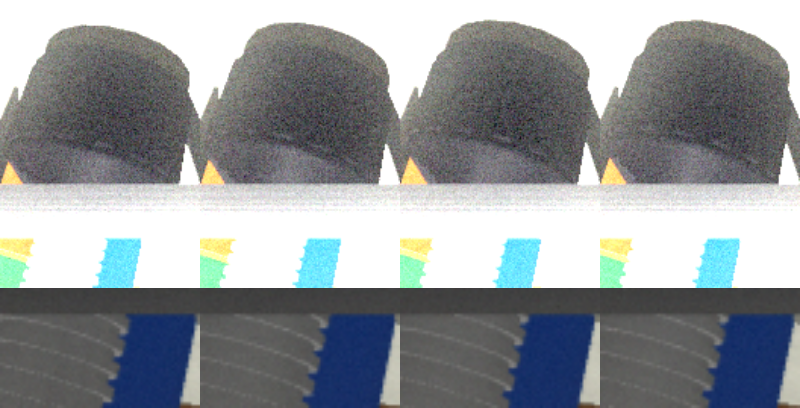

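The thread phase shows that the last stroke didn't turn the foot at all. I'll split one stroke into stages to see where the rotation is lost.

carry_out:
  plan: [0.04,0,0,0,0.185,0.04,0,0,0,0.185,0.04,0,0,0,0.185,0.04,0,0,0,0.185,0.085,0,0,0,0,0.085,0,0,0,0,0.085,0,0,0,0,0.085,0,0,0,-0.185,0.085,0,0,0,-0.185,0.085,0,0,0,-0.185,0.085,0,0,0,-0.185]

```text
t: 30.45
position: [0.4658, 0.1549, 0.0171]
eef_rot: [1.036, 2.281, -0.732]
contact_force: [4.4, -3.4, 7.8]
width: 0.0846
grasp_force: 4.1
```

```bash
python3 - <<'E'
from h import *
s,M=st();d=apex("w9o");g=d["frame"].max(-1).astype(int); print(g[322:356,250])
T=np.r_[A[:2],.030]+.019*M[:,2]; go(T)
E
```

```text
t 30.45 pos [0.4658 0.1549 0.0171] q [-1.292  1.097  0.85   1.978 -0.028  0.574  0.055] w 0.0846 F [ 4.4 -3.4  7.8] gf 4.1
x [-0.569  0.504 -0.65 ] y [ 0.788  0.56  -0.255] z [ 0.236 -0.658 -0.715] lean 44.3 lean bearing -70.3
w9o apex row 181.76 h [68, 77, 88, 105, 91, 89, 88, 89, 90, 87, 88, 89, 101, 86] eye [0.3835 0.3012 0.087 ]
[ 65  63  64  65  67  79  93 105  93  88  87  91  94  94  92  95 109  92
  92  90  88  92  91  89  89 112  92  87  90  89  88  89  88  88]
t 30.5 pos [0.4662 0.1544 0.0178] q [-1.291  1.096  0.851  1.978 -0.026  0.575  0.058] w 0.0848 F [1.4 0.2 2.7] gf 0.6
x [-0.571  0.503 -0.65 ] y [ 0.787  0.561 -0.257] z [ 0.235 -0.658 -0.716] lean 44.3 lean bearing -70.3
1 x [ 0.0019  0.0018 -0.0005] total [ 0.0019  0.0018 -0.0005]
```

carry_out:
  plan: [0.04,0,0,0,0,0.04,0,0,0,0,0.04,0,0,0,0,0.04,0,0,0,0]

```text
t: 31.0
position: [0.4671, 0.1576, 0.0154]
eef_rot: [1.04, 2.279, -0.723]
contact_force: [4.6, 0.6, -4.6]
width: 0.058
grasp_force: 29.9
```

```bash
python3 - <<'E'
from h import *
s,M=st();d=apex("w9c");g=d["frame"].max(-1).astype(int); print(g[322:356,250],s["torque"])
E
```

```text
t 31.0 pos [0.4671 0.1576 0.0154] q [-1.293  1.1    0.85   1.975 -0.033  0.571  0.051] w 0.058 F [ 4.6  0.6 -4.6] gf 29.9
x [-0.564  0.508 -0.651] y [ 0.79   0.561 -0.248] z [ 0.24  -0.654 -0.718] lean 44.1 lean bearing -69.9
w9c apex row 185.95 h [69, 84, 105, 86, 94, 92, 113, 125, 102, 83, 88, 107, 104, 104] eye [0.3845 0.3036 0.0856]
[ 65  68  64  65  68  87  93  94  94  92  93  93  92 108  92  90  92  92
  91  94  93  93 109  93  89  89  87  86  92  91  86 111 105  86] [ 1.51065155 -0.64225268  0.58196948]
```

```bash
cat >> h.py <<'E'
def hcyl(d,u,v,r):
    f,Rm,e=cam(d); k=Rm@np.array([(u-d["cx"])/f,-(v-d["cy"])/f,-1]); o=e[:2]-A[:2]
    a=k[:2]@k[:2];b=o@k[:2];c=o@o-r*r; D=b*b-a*c
    if D<0: return np.nan
    t=(-b-np.sqrt(D))/a; return (e+t*k)[2]*1000
def meas(n,u0=None):
    d=np.load(n+".npy",allow_pickle=True).item() if u0 is None else u0
    g=cv2.GaussianBlur(d["frame"].max(-1),(1,1),0).astype(float)
    us=int(round(proj(d,[A[0],A[1],.005])[0])); hs=[]
    for u in range(us-12,us+13,3):
        c=g[120:230,u]; 
        i=next((i for i in range(1,95) if c[i]<75 and c[i:i+10].max()<75),None)
        if i: hs.append(hcyl(d,u,120+i-1+(c[i-1]-75)/(c[i-1]-c[i]),.0255))
    ut=int(round(proj(d,[A[0],A[1],.08])[0])); th=[]
    for du in (0,):
        col=g[322:360,ut]; pk=[322+i for i in range(6,37) if col[i]>col[i-2]+8 and col[i]>=col[i-1] and col[i]>=col[i+1 if i<37 else i] ]
        th=[round(float(hcyl(d,ut,v,.009)),1) for v in pk]
    print(n,"sole edge mm",np.round(np.median(hs),2),"threads mm",th)
E
python3 - <<'E'
from h import *
for n in("w3","w6","w7","w8a","w8","w9o","w9c"): meas(n)
E
```

```text
w3 sole edge mm 7.57 threads mm [67.2, 73.7, 76.7]
w6 sole edge mm 6.57 threads mm [69.4, 72.6, 75.7]
w7 sole edge mm 6.29 threads mm [69.0, 72.2]
w8a sole edge mm 5.6 threads mm [65.6, 75.2]
w8 sole edge mm 5.94 threads mm [68.7, 75.4]
w9o sole edge mm 5.43 threads mm [68.5, 74.8]
w9c sole edge mm 5.8 threads mm [68.3, 71.5]
```

Progress per twisting stroke has dropped to about 0.3 mm. I'll switch to rubbing the grip tangentially with one pad at a time: the +y pad on the way in, the −y pad on the way out, both clockwise.

carry_out:
  plan: [0.066,0,0,0,0,0.066,0,0,0,0.185,0.066,0,0,0,0.185,0.066,0.009,0,-0.005,0,0.066,0,-0.006,0,0,0.066,0,-0.006,0,0,0.066,-0.004,0,0.004,0,0.066,-0.004,0,0.004,0,0.066,-0.004,0,0.004,0]

```text
t: 32.17
position: [0.4624, 0.1525, 0.0119]
eef_rot: [1.398, 2.013, -0.551]
contact_force: [7.7, 8.0, -4.3]
width: 0.0662
grasp_force: 4.7
```

```bash
python3 - <<'E'
from h import *
st();meas("b1",grab("wrist"))
E
```

```text
t 32.17 pos [0.4624 0.1525 0.0119] q [-1.332  1.14   0.924  2.008 -0.187  0.534 -0.163] w 0.0662 F [ 7.7  8.  -4.3] gf 4.7
x [-0.248  0.677 -0.693] y [0.936 0.353 0.01 ] z [ 0.251 -0.646 -0.721] lean 43.8 lean bearing -68.8
b1 sole edge mm 4.6 threads mm [60.4, 61.5, 64.5, 67.7, 70.8]
```

carry_out:
  plan: [0.066,0,0.012,0,0,0.066,0,0.006,0,0,0.066,0,0.006,0,0,0.066,0.004,0,-0.004,0,0.066,0.004,0,-0.004,0,0.066,0.004,0,-0.004,0]

```text
t: 32.98
position: [0.4704, 0.166, 0.0135]
eef_rot: [1.414, 2.0, -0.584]
contact_force: [-3.2, -4.3, -1.6]
width: 0.0665
grasp_force: 2.1
```

```bash
python3 - <<'E'
from h import *
st();meas("b2",grab("wrist"))
E
```

```text
t 32.98 pos [0.4704 0.166  0.0135] q [-1.33   1.155  0.931  1.94  -0.185  0.62  -0.175] w 0.0665 F [-3.2 -4.3 -1.6] gf 2.1
x [-0.24   0.672 -0.7  ] y [ 0.943  0.331 -0.006] z [ 0.228 -0.662 -0.714] lean 44.4 lean bearing -71.0
b2 sole edge mm 4.39 threads mm [60.5, 64.4, 70.9]
```

carry_out:
  plan: [0.066,0,-0.014,0,0,0.066,0,-0.014,0,0,0.066,-0.004,0,0.004,0,0.066,-0.004,0,0.004,0,0.066,-0.004,0,0.004,0,0.066,0,0.018,0,0,0.066,0,0.018,0,0,0.066,0.004,0,-0.004,0,0.066,0.004,0,-0.004,0,0.066,0.004,0,-0.004,0,0.066,0,0,0,0]

```text
t: 34.4
position: [0.4707, 0.1654, 0.0121]
eef_rot: [1.421, 2.0, -0.601]
contact_force: [-11.7, -6.1, -0.8]
width: 0.0661
grasp_force: 6.3
```

```bash
python3 - <<'E'
from h import *
st();meas("b3",grab("wrist"))
E
```

```text
t 34.4 pos [0.4707 0.1654 0.0121] q [-1.322  1.159  0.928  1.928 -0.185  0.64  -0.174] w 0.0661 F [-11.7  -6.1  -0.8] gf 6.3
x [-0.241  0.671 -0.701] y [ 0.947  0.322 -0.017] z [ 0.214 -0.667 -0.713] lean 44.5 lean bearing -72.2
b3 sole edge mm 3.0 threads mm [59.6, 62.8]
```

```bash
python3 - <<'E'
from h import *
d=np.load("w3.npy",allow_pickle=True).item(); e0=d["eye"].copy()
d["frame"]=cv2.resize(cv2.imread("pics/s4.png")[:,400:,::-1],(512,384)); d["eye"]=e0+np.array([.4668,.1571,.0159])-np.array([.4675,.1565,.0164]); meas("s4",d)
d=grab("wrist");np.save("b3.npy",d,allow_pickle=True);P=pts(d)
g=d["frame"].max(-1);us=int(round(proj(d,[A[0],A[1],.005])[0]))
for u in(us-8,us,us+8):
    i=next(i for i in range(100,230) if g[i:i+10,u].max()<75)
    for v in range(i-3,i+4): q=P[v,u]; print(u,v,g[v,u],q.round(4),np.hypot(*(q-A)[:2]).round(4))
i0=i
# table plane bias in this view & side-view height of grip rim
m=(P[...,2]<.02)&(np.hypot(P[...,0]-A[0],P[...,1]-A[1])<.09)&(g>90);print("table z",np.median(P[m][:,2]),m.sum())
# other feet reference in the wrist view 
for k in(np.array([.85,-.527,0])*.36,np.array([-.527,-.85,0])*.27): print("other foot proj",proj(d,A+k))
E
```

```text
s4 sole edge mm 8.6 threads mm [68.0, 71.2]
235 192 115 [4.514e-01 1.901e-01 3.000e-04] 0.0235
235 193 121 [0.4514 0.1899 0.0007] 0.0232
235 194 123 [0.4518 0.1886 0.0005] 0.022
235 195 74 [0.4521 0.1876 0.0005] 0.021
235 196 30 [0.4515 0.1901 0.0024] 0.0234
235 197 29 [0.4514 0.1904 0.0031] 0.0237
235 198 26 [0.4513 0.1908 0.0039] 0.0241
243 192 115 [4.550e-01 1.912e-01 1.000e-04] 0.023
243 193 119 [0.4551 0.191  0.0006] 0.0229
243 194 116 [0.4554 0.19   0.0005] 0.0218
243 195 73 [0.4549 0.192  0.0022] 0.0239
243 196 28 [0.4548 0.1922 0.0028] 0.0241
243 197 26 [0.4546 0.193  0.0038] 0.0249
243 198 26 [0.4551 0.1914 0.0035] 0.0232
251 193 119 [0.4585 0.193  0.0009] 0.024
251 194 116 [4.591e-01 1.912e-01 4.000e-04] 0.0222
251 195 97 [0.4591 0.1912 0.001 ] 0.0222
251 196 38 [0.4587 0.1925 0.0022] 0.0235
251 197 23 [0.4588 0.1924 0.0027] 0.0234
251 198 25 [0.4584 0.1937 0.004 ] 0.0247
251 199 24 [0.4586 0.193  0.0041] 0.0241
table z 0.0004062797591764672 43337
other foot proj (np.float64(431.3895153828696), np.float64(310.9489569343335))
other foot proj (np.float64(38.89295502051874), np.float64(283.86825596796837))
```

Depth at the sole's near edge shows a remaining gap of about 1.6 mm (start 7.1 mm, 5.6 mm dropped, which agrees). The rubbing works at about 1.3 mm per cycle, so I'll do another one.

carry_out:
  plan: [0.066,0,-0.018,0,0,0.066,0,-0.018,0,0,0.066,-0.004,0,0.004,0,0.066,-0.004,0,0.004,0,0.066,-0.004,0,0.004,0,0.066,0,0.018,0,0,0.066,0,0.018,0,0,0.066,0.004,0,-0.004,0,0.066,0.004,0,-0.004,0,0.066,0.004,0,-0.004,0,0.066,0,0,0,0]

```text
t: 35.88
position: [0.4707, 0.1655, 0.0121]
eef_rot: [1.421, 2.0, -0.601]
contact_force: [-10.8, -5.0, -0.4]
width: 0.0665
grasp_force: 6.3
```

```bash
cat >> h.py <<'E'
def gap(n):
    d=grab("wrist");np.save(n+".npy",d,allow_pickle=True);P=pts(d);g=d["frame"].max(-1);us=int(round(proj(d,[A[0],A[1],.005])[0]));o=[]
    for u in range(us-14,us+15,2):
        i=next((i for i in range(100,230) if g[i:i+10,u].max()<60),None)
        if i: o.append((P[i,u,2]-P[i-3,u,2]))
    print("gap at edge mm",np.median(o).round(4)*1000); 
    meas(n)
E
python3 - <<'E'
from h import *
st();gap("b4")
E
```

```text
t 35.88 pos [0.4707 0.1655 0.0121] q [-1.322  1.158  0.928  1.928 -0.184  0.639 -0.174] w 0.0665 F [-10.8  -5.   -0.4] gf 6.3
x [-0.241  0.671 -0.701] y [ 0.947  0.322 -0.017] z [ 0.214 -0.667 -0.713] lean 44.5 lean bearing -72.2
gap at edge mm 0.4
b4 sole edge mm 1.58 threads mm []
```

carry_out:
  plan: [0.066,0,-0.018,0,0,0.066,0,-0.018,0,0,0.066,-0.004,0,0.004,0,0.066,-0.004,0,0.004,0,0.066,-0.004,0,0.004,0,0.066,0,0.018,0,0,0.066,0,0.018,0,0,0.066,0.004,0,-0.004,0,0.066,0.004,0,-0.004,0,0.066,0.004,0,-0.004,0,0.066,0,0,0,0]

```text
t: 37.3
position: [0.471, 0.1643, 0.0125]
eef_rot: [1.42, 1.998, -0.603]
contact_force: [-10.9, -8.5, -3.0]
width: 0.0664
grasp_force: 6.0
```

```bash
python3 - <<'E'
from h import *
st();gap("b5")
for n in("b3","b4","b5"):
    d=np.load(n+".npy",allow_pickle=True).item();g=d["frame"].max(-1).astype(int);ut=int(round(proj(d,[A[0],A[1],.07])[0]))
    print(n,ut)
    for u in(ut-6,ut,ut+6): print(g[300:362,u])
E
```

```text
t 37.3 pos [0.471  0.1643 0.0125] q [-1.321  1.159  0.929  1.929 -0.183  0.639 -0.174] w 0.0664 F [-10.9  -8.5  -3. ] gf 6.0
x [-0.241  0.67  -0.702] y [ 0.947  0.322 -0.017] z [ 0.214 -0.669 -0.712] lean 44.6 lean bearing -72.2
gap at edge mm 0.8
b5 sole edge mm 1.45 threads mm [59.7, 60.5, 66.7]
b3 238
[44 43 42 45 45 44 46 46 44 47 50 53 54 51 59 58 58 61 60 61 63 62 60 65
 64 64 65 80 82 96 85 84 79 86 86 86 85 93 85 83 84 87 84 87 85 86 95 87
 83 84 86 88 85 89 97 87 87 85 83 82 85 86]
[42 43 41 44 44 42 49 46 45 50 51 50 53 53 55 59 58 61 60 64 61 63 64 62
 67 67 67 78 89 97 86 88 84 88 84 88 84 96 89 86 85 90 88 85 87 85 95 83
 89 86 87 87 88 87 91 89 87 91 83 87 88 85]
[40 46 45 42 46 45 50 46 47 50 53 54 54 52 53 57 61 58 61 64 60 61 62 63
 63 64 66 82 88 95 98 87 90 88 88 90 91 86 97 89 87 85 88 89 88 91 99 91
 86 90 91 90 87 90 98 89 83 87 90 90 88 84]
b4 238
[41 41 46 48 42 45 48 50 43 49 53 54 53 53 57 56 56 63 60 61 63 63 66 65
 65 61 64 79 83 84 85 89 87 86 94 85 84 82 85 87 83 86 98 88 85 85 85 86
 82 87 91 86 86 82 88 84 85 86 87 96 88 84]
[40 45 45 48 45 48 52 47 46
[... 418 characters left out ...]
 238
[ 47  45  44  49  46  47  49  47  47  49  55  53  50  54  56  60  61  58
  61  61  62  64  65  62  63  63  63  78  86  84 103  85  82  89  86  88
  87  86  95  82  88  82  86  81  87  84  96  83  86  81  89  89  84  87
  89  93  88  88  86  84  87  87]
[44 45 44 42 45 46 51 49 44 48 53 50 52 56 58 60 58 60 63 59 57 61 63 68
 64 63 62 81 89 86 96 89 88 88 88 85 86 88 98 89 87 85 89 87 87 88 93 90
 87 87 89 87 88 91 92 88 88 88 88 88 87 88]
[ 42  42  43  46  45  47  52  47  43  53  51  50  54  53  57  59  60  59
  59  62  55  61  63  61  64  66  67  80  90  89  97  87  84  86  88  89
  87  90 103  90  89  88  86  88  91  90  97  89  87  87  87  88  91  90
  88  97  85  87  89  85  92  87]
```

The sole edge has stopped sinking (1.58 to 1.45 mm) while the threads show about 1.1 mm more travel, so the rubber now bears. I'll add one inward half-stroke for margin, then centre and measure.

carry_out:
  plan: [0.066,0,-0.018,0,0,0.066,0,-0.016,0,0,0.066,-0.004,0,0.004,0,0.066,-0.004,0,0.004,0,0.066,-0.004,0,0.004,0,0.066,0,0.016,0,0,0.072,0,0,0,0,0.072,0.004,0,-0.004,0,0.072,0.004,0,-0.004,0,0.072,0,0,0,0]

```text
t: 38.6
position: [0.4656, 0.1613, 0.0132]
eef_rot: [1.408, 2.004, -0.572]
contact_force: [-0.7, -0.4, -0.1]
width: 0.072
grasp_force: 0.0
```

```bash
python3 - <<'E'
from h import *
s,M=st();gap("b6")
d=np.load("b6.npy",allow_pickle=True).item();g=d["frame"].max(-1).astype(int);ut=int(round(proj(d,[A[0],A[1],.07])[0]));print(d["eye"],np.load("b5.npy",allow_pickle=True).item()["eye"])
for u in(ut-6,ut,ut+6): print(g[325:362,u],hcyl(d,u,340,.009),hcyl(d,u,350,.009))
e=np.load("b5.npy",allow_pickle=True).item();print([hcyl(e,238,v,.009).round(2) for v in(330.3,338,346.5,355)])
T=np.r_[A[:2],.030]+.019*M[:,2]; go(T)
E
```

```text
t 38.6 pos [0.4656 0.1613 0.0132] q [-1.335  1.149  0.929  1.968 -0.186  0.589 -0.173] w 0.072 F [-0.7 -0.4 -0.1] gf 0.0
x [-0.242  0.674 -0.698] y [0.941 0.339 0.   ] z [ 0.236 -0.656 -0.716] lean 44.2 lean bearing -70.2
gap at edge mm 0.7
b6 sole edge mm 1.48 threads mm [60.5, 63.6]
[0.40796401 0.32037239 0.0797435 ] [0.41723445 0.32505905 0.07804278]
[64 63 77 94 85 87 89 84 85 82 85 91 84 87 87 84 86 86 85 86 95 86 88 83
 85 85 86 86 82 84 83 87 87 87 85 86 87] 65.14352478503784 68.9053152605946
[ 64  65  81 102  87  85  86  87  86  89  90  97  86  91  86  85  88  88
  87  84  95  90  85  87  88  90  89  86  94  85  85  89  88  88  88  86
  86] 65.17167002795816 68.92553943323419
[64 66 79 94 87 87 86 88 89 84 88 99 89 86 87 91 84 84 88 86 94 87 87 84
 86 89 84 84 89 88 87 84 91 86 84 84 89] 65.13150468156529 68.89644459090354
[np.float64(60.63), np.float64(63.63), np.float64(66.87), np.float64(70.03)]
t 38.65 pos [0.4657 0.1609 0.0134] q [-1.334  1.149  0.929  1.968 -0.186  0.589 -0.173] w 0.0719 F [ 0.7 -0.6 -0. ] gf 0.0
x [-0.242  0.674 -0.698] y [0.941 0.338 0.   ] z [ 0.236 -0.657 -0.716] lean 44.3 lean bearing -70.2
1 x [-0.0051 -0.0007  0.0008] total [-0.0051 -0.0007  0.0008]
```

```bash
python3 - <<'E'
from h import *
for n in("b3","b4","b5","b6"):
    d=np.load(n+".npy",allow_pickle=True).item();P=pts(d);g=d["frame"].max(-1).astype(float);us=int(round(proj(d,[A[0],A[1],.005])[0]));o=[]
    for u in range(us-16,us+17):
        i=next((i for i in range(100,230) if g[i:i+10,u].max()<60),None)
        if i: q=P[i-4:i+6,u]; o.append(np.r_[np.hypot(q[:,0]-A[0],q[:,1]-A[1]),q[:,2]])
    o=np.median(o,0)*1000; print(n,"r",o[:10].round(1),"z",o[10:].round(1))
    ut=238 if n!="b6" else int(round(proj(d,[A[0],A[1],.07])[0])); c=g[300:380,ut-5:ut+6].mean(1)
    w=c-cv2.blur(c.reshape(-1,1),(1,15)).ravel(); pk=[i for i in range(30,62) if w[i]==w[i-3:i+4].max() and w[i]>3]
    sub=[300+i+.5*(c[i-1]-c[i+1])/(c[i-1]-2*c[i]+c[i+1]) for i in pk]; print("  threads",[round(float(hcyl(d,ut,v,.009)),2) for v in sub])
E
```

```text
b3 r [23.9 23.  21.9 21.5 24.1 24.1 24.2 24.2 24.3 24.1] z [0.3 0.4 0.3 0.5 2.6 3.2 3.8 4.2 4.8 5.3]
  threads [62.81, 66.23, 69.23]
b4 r [26.7 25.6 24.7 23.9 24.1 23.9 24.  24.1 24.  24.1] z [0.4 0.3 0.3 0.4 1.1 1.6 2.2 2.7 3.3 3.8]
  threads [61.55, 64.66, 67.73, 71.04]
b5 r [26.9 25.9 24.9 24.1 24.  24.1 24.  23.9 24.2 24.2] z [0.4 0.4 0.5 0.4 1.  1.4 2.1 2.6 3.1 3.8]
  threads [60.52, 63.63, 66.68, 70.05]
b6 r [26.7 25.8 24.5 24.  24.  24.1 24.  23.9 24.1 24.1] z [0.4 0.5 0.3 0.4 0.9 1.6 2.1 2.7 3.3 3.8]
  threads [63.64, 67.06, 70.03]
```

The table now meets the sole without a gap in b4–b6, and the threads advanced about 1 mm after touchdown. That puts roughly 6–10 N under the sole, which is on target. Next I'll retreat and tighten the ring by pushing the lug from its other side.

```bash
python3 - <<'E'
from h import *
s,M=st(); p=s["position"]; z=M[:,2]; S=np.array([.4875,.2137,.147])
go(p-.16*z,S-.08*z,S,[.4484,.2085,.148],[.444,.2044,.148],step=.04)
E
```

```text
t 38.65 pos [0.4657 0.1609 0.0134] q [-1.334  1.149  0.929  1.968 -0.186  0.589 -0.173] w 0.0719 F [ 0.7 -0.6 -0. ] gf 0.0
x [-0.242  0.674 -0.698] y [0.941 0.338 0.   ] z [ 0.236 -0.657 -0.716] lean 44.3 lean bearing -70.2
t 38.65 pos [0.4657 0.1609 0.0134] q [-1.334  1.149  0.929  1.968 -0.186  0.589 -0.173] w 0.0719 F [ 0.7 -0.6 -0. ] gf 0.0
x [-0.242  0.674 -0.698] y [0.941 0.338 0.   ] z [ 0.236 -0.657 -0.716] lean 44.3 lean bearing -70.2
4 x [ 0.    0.   -0.04] total [ 0.    0.   -0.16]
2 x [-0.0315  0.0192 -0.0226] total [-0.0629  0.0384 -0.0452]
2 x [ 0.   -0.    0.04] total [ 0.   -0.    0.08]
1 x [ 0.0053 -0.0386 -0.0065] total [ 0.0053 -0.0386 -0.0065]
1 x [-0.0017 -0.0055  0.0017] total [-0.0017 -0.0055  0.0017]
```

carry_out:
  plan: [0.072,0,0,-0.04,0,0.072,0,0,-0.04,0,0.072,0,0,-0.04,0,0,0,0,-0.04,0,0,-0.032,0.019,-0.022,0,0,-0.031,0.019,-0.023,0,0,0,0,0,0,0,0,0,0,0,0,0,0,0,0,0,0,0,0,0,0,0,0,0.04,0,0,0,0,0.038,0]

```text
t: 40.15
position: [0.487, 0.2142, 0.1473]
eef_rot: [1.408, 2.003, -0.572]
contact_force: [0.2, -0.0, -0.4]
width: 0.0002
grasp_force: 0.0
```

```bash
python3 - <<'E'
from h import *
go([.4875,.2137,.147],[.4484,.2085,.148],[.444,.2044,.148],step=.04)
E
```

```text
t 40.15 pos [0.487  0.2142 0.1473] q [-1.402  0.986  1.063  1.783 -0.077  0.917 -0.141] w 0.0002 F [ 0.2 -0.  -0.4] gf 0.0
x [-0.242  0.674 -0.698] y [0.941 0.339 0.   ] z [ 0.237 -0.657 -0.716] lean 44.3 lean bearing -70.2
1 x [-0.0002  0.0003  0.0007] total [-0.0002  0.0003  0.0007]
1 x [ 0.0053 -0.0386 -0.0066] total [ 0.0053 -0.0386 -0.0066]
1 x [-0.0017 -0.0055  0.0017] total [-0.0017 -0.0055  0.0017]
```

carry_out:
  plan: [0,0.001,-0.008,-0.001,0,0,0.001,-0.008,-0.001,0,0,0.001,-0.008,-0.001,0,0,0.001,-0.008,-0.002,0,0,0.001,-0.007,-0.002,0,0,-0.001,-0.004,0.001,0,0,-0.001,-0.004,0.001,0,0,0,0,0,0]

```text
t: 41.15
position: [0.4446, 0.2084, 0.1504]
eef_rot: [1.404, 2.006, -0.557]
contact_force: [5.1, 6.4, 3.1]
width: 0.0003
grasp_force: 4.3
```

```bash
cat >> h.py <<'E'
def ringm():
    # orientation of dark lug points from side and top views
    for n in("side","top"):
        d=grab(n);P=pts(d);q=P-A;r=np.hypot(q[...,0],q[...,1]);m=(abs(P[...,2]-.154)<.011)&(r<.05)&(r>.033)&(d["frame"].max(-1)<115)
        b=np.degrees(np.arctan2(q[m][:,1],q[m][:,0]))
        for lo,hi in((60,170),(-120,-10)):
            k=(b>lo)&(b<hi)
            if k.sum()>3: c=q[m][k].mean(0); print(n,lo,k.sum(),"bearing",np.degrees(np.arctan2(c[1],c[0])).round(1))
E
python3 - <<'E'
from h import *
st();ringm()
E
```

```text
t 41.15 pos [0.4446 0.2084 0.1504] q [-1.486  0.954  1.085  1.887 -0.074  0.876 -0.166] w 0.0003 F [5.1 6.4 3.1] gf 4.3
x [-0.243  0.677 -0.695] y [0.938 0.346 0.009] z [ 0.247 -0.65  -0.719] lean 44.0 lean bearing -69.2
side 60 19 bearing 130.7
top 60 24 bearing 131.3
top -120 21 bearing -48.1
```

carry_out:
  plan: [0,-0.002,-0.003,0.002,0,0,-0.001,-0.003,0.001,0,0,0,0,0,0,0,0,0,0,0]

```text
t: 41.75
position: [0.4441, 0.2078, 0.1503]
eef_rot: [1.398, 2.011, -0.541]
contact_force: [7.7, 14.5, 5.1]
width: 0.0007
grasp_force: 7.8
```

carry_out:
  plan: [0,0.003,0.015,-0.003,0,0,0,0.01,0,0,0,0,0,-0.05,0,0,0,0,-0.05,0,0,0,0,-0.05,0,0,0,0,0,0,0,0,0,0,0]

```text
t: 42.62
position: [0.4225, 0.3067, 0.2563]
eef_rot: [1.412, 2.001, -0.578]
contact_force: [-0.0, 0.1, -0.7]
width: 0.0004
grasp_force: 0.0
```

```bash
python3 - <<'E'
from h import *
st();ringm();
T=np.load("top.npy",allow_pickle=True).item();S=np.load("side.npy",allow_pickle=True).item()
d=grab("top");P=pts(d);hsv=cv2.cvtColor(d["frame"],cv2.COLOR_RGB2HSV)
m=(hsv[...,0]>8)&(hsv[...,0]<25)&(hsv[...,1]>70)&(P[...,2]<.04)&(np.hypot(P[...,0]-.355,P[...,1]-.385)<.12)
print("wedge",cv2.minAreaRect(P[m][:,:2].astype(np.float32)*1000),np.percentile(P[m][:,2],[1,50,99]).round(4))
# sole from wrist
w=grab("wrist");np.save("e.npy",w,allow_pickle=True)
# bystander change: differing pixels inside frame area
for n,o in(("top",T),("side",S)):
    e=grab(n);df=np.abs(e["z_map"]-o["z_map"])>.01; k,l,stt,c=cv2.connectedComponentsWithStats(df.astype(np.uint8)); print(n,[(x[:5].tolist()) for x in stt[1:] if x[4]>40])
E
```

```text
t 42.62 pos [0.4225 0.3067 0.2563] q [-1.584  0.891  1.147  1.593 -0.037  1.285 -0.195] w 0.0004 F [-0.   0.1 -0.7] gf 0.0
x [-0.241  0.674 -0.699] y [ 0.943  0.334 -0.002] z [ 0.232 -0.659 -0.716] lean 44.3 lean bearing -70.6
side 60 25 bearing 130.8
top 60 24 bearing 133.8
top -120 21 bearing -48.2
wedge ((355.8216247558594, 384.4990234375), (42.19868850708008, 148.96560668945312), 25.157346725463867) [-0.0022  0.0114  0.023 ]
top [[0, 191, 110, 95, 4515], [133, 224, 40, 26, 443], [85, 245, 38, 27, 454], [482, 324, 30, 46, 790]]
side [[409, 0, 56, 50, 2227], [452, 32, 60, 65, 2667], [396, 48, 23, 47, 401], [417, 83, 39, 25, 379], [385, 240, 127, 120, 7415], [335, 251, 41, 34, 579]]
```

The ring is hard against its stop (17 N with no motion), the wedge lies flat 0.24 m from the axis, and nothing else has moved. Handing in.

```bash
python3 - <<'E'
from h import *
meas("e"); print(job_done())
E
```

```text
e sole edge mm 144.95 threads mm [285.4]
the job is handed in; nothing more can be done
None
```

The job is handed in: the wedge lies flat 0.24 m from the foot's axis, the lock ring was loosened about 0.6 rad and pushed back to its stop, and the sole bears on the worktop with an estimated 6–10 N (worked out from camera measurements); the hand-in call returned no verdict.

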